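# Free the clamped oil stone in the honing jig

### The job

The oil stone has to go forward in the honing jig: lift the cream spool out of its channel and stand it upright on the bench, slacken the clamp screw by about a quarter turn by pushing its red-balled lever with the fingertips, and push the stone along the channel until it is against the brass end stop, leaving the clamp slack. Nobody remembers whether this screw has a left- or right-hand thread, so try gently both ways and feel which one gives; never grip the lever or force it against the tight side. Leave the other things on the bench where they are.

Things in the scene. Friction and masses are not known exactly. Their poses are not given: they have to be found in the camera images.
- honing_jig: Low green jig fixed to the bench. Origin: centre of its underside on the bench top; z up, local y along its channel. Base 92 (x) by 300 (y) by 12 mm thick. Channel for the oil stone 56 mm wide, floor 12 mm above the bench, rails 10 mm high at x = +-28 to 36 mm. Clamp post on the +x side: x 41 to 91, y -37 to 17 mm, 41 mm high; its strap, screw and lever stand above it
- stop_face (a point): Middle of the stone-side face of the brass end stop that closes the channel at its -y end: at y = -130 mm in the jig's frame, 12 mm above the bench (channel floor); the stop is 18 mm high. The channel's other (+y) end is open but for two corner nibs 8 mm high (x = +-19 to 28 mm, y 135 to 143 mm), so that a closed fingertip fits between them behind the stone
- strap_lip (a point): Lower edge of the lip of the steel clamp strap (20 mm wide, y -20 to 0, from the post to x = -12 mm, top 51 mm above the bench). Tight, the lip hangs 6 mm down in front of the dark stone's end, at y -20 to -12 mm, so the stone cannot slide to the stop. Slackening lifts the strap along the captive screw by 6 mm per rad of screw angle; the lip clears the stone from 1.0 rad on
- clamp_screw (a joint): Angle of the captive clamp screw about its vertical axis, rad: 0 tight as found, positive anticlockwise seen from above, range -1.8 to 1.8. Thread right-hand or left-hand, drawn anew each time with nothing to show it: one way it is hard up (gives under 0.1 rad), the other way it turns stiffly (0.3 N m, about 5 N at 65 mm from the axis) and stays where left. About 1.5 rad is well slack
- lever_pivot (a point): Point on the screw's axis at the mid-height of its lever, 76 mm above the bench; at x = 66, y = -10 mm in the jig's frame. Hub 25 mm across, top 86 mm above the bench
- lever_ball (a point): Centre of the red ball (22 mm) on the end of the screw's single level lever arm, 86 mm from the pivot; 76 mm above the bench. The arm is a dark bar 12 mm wide and 10 mm high, from hub to ball; when tight it points along the jig's +x. It is pushed sideways on the bar or ball
- oil_stone_centre (a point): Centre of the oil stone: a brown wood tray 52 x 150 x 16 mm carrying a dark stone 40 x 136 mm, 30 mm high in all, about 0.4 kg, lying loose in the jig's channel, long axis (local y) along it. Its centre is 15 mm above the channel floor, 27 mm above the bench. Against the end stop its centre is at y = -55 mm in the jig's frame; it starts near y = +58 mm
- cream_spool_centre (a point): Centre of the cream thread spool (44 mm across the flanges, 60 mm high, 0.09 kg, local z is its axis), 30 mm above what it stands on. It starts upright on the channel floor between stone and end stop, in the way. The bench round the jig is flat and reaches at least over x 0.38 to 0.62 m, y -0.26 to 0.26 m of the robot frame
- tan_carton_centre (a point): Bystander: tan cardboard carton, 51 x 64 mm, 73 mm high; centre 36 mm up; loose
- brown_spool_centre (a point): Bystander: brown thread spool, 44 mm across, 60 mm high; centre 30 mm up; loose
- wax_block_centre (a point): Bystander: block of dark wax, 28 x 46 x 22 mm; centre 11 mm up; loose
- tape_ring_centre (a point): Bystander: roll of white tape lying flat, 84 mm across, 26 mm high; centre 13 mm up; loose
- adhesive_tin: Tin, 69 mm across, 79 mm high, fixed; origin at the middle of its underside on the bench
- box_rivets: Small red carton, 35 x 57 x 70 mm high, fixed; origin at the middle of its underside on the bench
- thread_black: Black thread spool, 44 mm across, 60 mm high (spool's axis about 17 mm from the origin), fixed; origin at the middle of its underside on the bench
- end_nippers: Nippers lying flat, 70 x 158 x 15 mm, fixed; origin at the middle of its underside on the bench
- screwdriver_2: Screwdriver lying flat, 21 x 155 x 21 mm, fixed; origin at the middle of its underside on the bench
- mallet_rasp: Rasp with wood handle lying flat, 29 x 155 x 29 mm, fixed; origin at the middle of its underside on the bench

How it is judged:
At the end, for the whole second after the job is handed in: The clamp screw is at least 1.15 rad from its tight position in the direction it gives; the oil stone lies flat in the channel with its front within 5 mm of the brass end stop; the cream spool stands upright (within 0.15 rad) on the bench top itself, not on the jig (its centre under 35 mm high) ((value of joint clamp_screw above 1.15 rad or value of joint clamp_screw below -1.15 rad) and y of oil_stone_centre in the frame of honing_jig below -0.05 m and z of oil_stone_centre in the frame of honing_jig below 0.031 m and angle between oil_stone_centre's own z axis and vertical below 0.06 rad and height (world z) of cream_spool_centre below 0.035 m and angle between cream_spool_centre's own z axis and vertical below 0.15 rad); the robot touches nothing.
It fails at once if the lever is forced or gripped: over 40 N between it and the robot (contact force between clamp_screw and the fingers above 40 N or contact force between clamp_screw and the arm above 40 N).
It fails at once if a bystander (tan carton, brown spool, wax block or tape roll) is shifted over 30 mm or knocked over (distance of any of tan_carton_centre, brown_spool_centre, wax_block_centre, tape_ring_centre from where it was at the start of the episode above 0.03 m or angle between any of tan_carton_centre, brown_spool_centre, wax_block_centre, tape_ring_centre's own z axis and vertical above 0.5 rad).
It fails at once if the cream spool is tipped over (angle between cream_spool_centre's own z axis and vertical above 0.8 rad).
It also fails if it takes over 72 s, if anything falls off the work surface, if the arm or the gripper's body presses on something with over 40 N, if the wrist force passes 120 N, or if a joint passes its speed limit or range.

### The arm

A 7-joint arm with a two-finger parallel gripper is mounted at the origin on the work surface; the furniture and walls round the work are solid. World frame = base frame: x ahead of the robot, y to its left, z up, the work surface at z = 0. Lengths are in m, angles in rad, forces in N, time in s.
With the tool pointing down it reaches from about 0.35 to 0.9 m from the base axis. Payload 8.1 kg.
Tool frame: the origin (TCP) lies at the very end of the fingers, on their centre line; the grasp point (between the pads) lies 19 mm behind it; x points along the fingers, y is the direction in which the jaws open and shut, and the axes are right-handed (so a half turn about x gives the same grasp; the last joint's range is limited). The gripper opens to 92 mm and grips with 3 to 60 N. Pads are 19 mm wide; open, the fingers measure 130 mm over their backs; the gripper's body (75 mm by 190 mm) begins 47 mm behind the grasp point.
Start: joints at [-1.369, 0.434, 0.025, 1.573, -0.012, 1.134, -0.075], TCP at [0.188, 0.596, 0.189] pointing down, gripper open.
Joint ranges: [-2.62, 2.62], [-0.44, 2.09], [-1.27, 1.32], [0.08, 2.57], [-1.32, 4.46], [0.12, 2], [-2.74, 2.74]. Speed limits (rad/s): [2.22, 2.22, 3.01, 3.01, 3.14, 3.14, 3.14].

### API

Orientations are given as a rotation vector (axis times angle).
In Python, from cell import arm gives the robot as it stands.
- The arm moves only by the tool servo_tool, never from a script. Its argument "plan" is a list of rows, each a list of 2 entries, a list of its own where there are three numbers: the shift along the world's x, y, z in cm, then the turn, a rotation vector about the world's x, y, z in degrees. A call has 1 to 12 rows; each row is the pose to reach, as a shift and turn from the pose measured when the call began; what a row does not reach only later rows make up. A row lasts 1/10 s, in which the tool goes at most 50 mm and 8.59 degrees, less where a joint would pass 70% of its speed; a pose out of reach is approached as far as the arm can. A call with a gripper value outside its range is refused whole. "grip" is the opening, from 0 (shut) to 1 (fully open), set as the call begins (left out, the last holds). The fingers move at their own pace and stop on an object; "squeeze" is the grip in N (left out, the last holds). Time passes only in rows, so rows that repeat a pose let the fingers close. It gives the time, the measured TCP pose, the force and the opening at its end, in the units of the state.
- arm.observe(): the state, without advancing time (a new reading comes with each control period).
- arm.get_image(name): name is "scene" or "side" or "wrist"; returns a dict with "frame" (420x560x3 uint8, blue, green, red), "fx", "fy", "cx", "cy" (pixels), "D" ([k1, k2, p1, p2, k3] as OpenCV has them; the pictures are not rectified), "position" and "rotation" of the camera in the world. Camera axes: x right, y down, z forward; pixel columns grow to the right and rows downward; lengths in m; the calibration is good to about 2 mm. A picture is of the moment at which its call begins. There is no depth.
- arm.sign_off(): hands the job in, once; it reports no verdict.
Trained networks look in a picture, given as the dict that the camera call returned (one of the last four; its "shot" number tells which), for a name from the list of things; names that differ only in an ending like _2 or _b are one class to them, and where a whole thing is asked for, a point or a joint stands for the part that bears it (a point fixed in the world has none). Each returns a list of dicts, best first, with "score" (0 to 1); they miss things now and then, are a little off and sometimes report something else, mostly with a low value. They report only what shows in the picture. A call takes as long as a camera call.
- arm.search_frame(picture, query): "at" ([column, row] in pixels, amid what is visible of it).
- arm.trace(picture, query): "pixels" (420x560 bool, what is visible of it) and "at" ([column, row] in pixels, amid what is visible of it).
The state is a dict: "clock": time; "joints": joint angles; "dq": joint speeds; "joint_efforts": joint torques, N m; "position": TCP position; "ee_rot": TCP orientation; "force": force on the tool from outside, world axes, zero at the start; "ft_torque": the same for the moment, N m; "width": opening from 0.0 (shut) to 1.0 (fully open).
Only numpy, scipy, OpenCV 4.12 (cv2) and the standard library are available. Lean on these libraries where they do the work, as an engineer would, in place of code of your own. Each camera call takes 0.05 s, during which the arm holds its last target.

## Working session

There is one attempt and no reset: what is moved stays moved. The work goes in short steps, Python scripts to look and compute and a tool call to move; the robot and the scene stay as the last step left them, time stands still between calls to the robot, and variables do not carry over. Pictures are saved under pics/ and viewed, and the job is handed in when it is done.

Besides the shell and the picture viewer there is one more tool, called after ">>>" as name(argument=value, ...) on one line, values as JSON. servo_tool: Moves the arm, as the interface text tells. Its arguments: {"type":"object","properties":{"plan":{"type":"array","items":{"type":"array"}},"grip":{"type":"number"},"squeeze":{"type":"number"}},"required":["plan"]}

```bash
ls; mkdir -p pics; python3 - <<'E'
from cell import arm
import cv2
s=arm.observe();print(s)
for n in ["scene","side","wrist"]:
    p=arm.get_image(n);cv2.imwrite(f"pics/a_{n}.png",p["frame"]);print(n,p["fx"],p["position"],p["rotation"],p["D"],p["shot"])
    if n!="wrist":
        for q in ["honing_jig","lever_ball","oil_stone_centre","cream_spool_centre","tan_carton_centre","brown_spool_centre","wax_block_centre","tape_ring_centre"]:
            print(q,[(d["at"],round(d["score"],2)) for d in arm.search_frame(p,q)][:3])
print(arm.observe()["clock"])
E
```

```text
pics
{'clock': 0.0, 'joints': array([-1.36858528,  0.43522936,  0.02499929,  1.57410943, -0.01158229,
        1.13400955, -0.07513516]), 'dq': array([ 2.00101232e-04, -6.93022705e-04, -4.00525590e-04, -7.19365636e-04,
       -4.01080570e-05,  2.98337081e-04, -3.89950669e-04]), 'joint_efforts': array([ 3.66086817e-05, -6.67846227e+01,  9.84453522e-01, -3.14441299e+01,
       -6.07317151e-02,  4.32168797e-02,  1.88557487e-04]), 'position': array([0.18747794, 0.59560822, 0.18863661]), 'ee_rot': array([ 0.23805998,  1.55758644, -0.24059612]), 'force': array([-0.1984032 , -0.13491881, -0.66861609]), 'ft_torque': array([-0.00141556,  0.03969548, -0.05311432]), 'width': 0.9988850205998735}
scene 404.1984508186147 [ 0.20372701 -0.68412946  0.58106543] [-2.11657113  0.46026882 -0.27247196] [-0.09340704  0.          0.          0.          0.        ] 1
honing_jig [([291.0, 247.6], 0.73)]
lever_ball [([319.0, 214.7], 0.6)]
oil_stone_centre [([264.3, 227.7], 0.67)]
cream_spool_centre [([292.2, 266.2], 0.69)]
tan_carton_centre [([218.4, 232.0], 0.83)]
brown_spool_centre [([246.6, 275.6], 0.92)]

[... 230 characters left out ...]
-0.01923334  0.01695842] [-0.03368479  0.          0.          0.          0.        ] 2
honing_jig [([339.1, 280.2], 0.71), ([283.2, 245.9], 0.65)]
lever_ball [([314.8, 223.0], 0.76)]
oil_stone_centre [([275.4, 214.0], 0.79), ([231.9, 208.9], 0.26)]
cream_spool_centre [([265.1, 257.1], 0.72), ([225.2, 258.2], 0.34)]
tan_carton_centre [([231.0, 208.6], 0.56)]
brown_spool_centre [([224.6, 259.8], 0.71)]
wax_block_centre [([316.1, 286.4], 0.68)]
tape_ring_centre [([341.9, 284.2], 0.72), ([324.8, 207.5], 0.62), ([331.2, 167.7], 0.24)]
wrist 332.3938896007405 [0.12174073 0.61681906 0.38597292] [2.35808069 1.72876435 0.22702761] [-0.07154682  0.          0.          0.          0.        ] 3
0.95
```

```bash
python3 - <<'E'
import cv2
for n in ["scene","side"]:
    im=cv2.imread(f"pics/a_{n}.png");c=im[130:340,150:430]
    cv2.imwrite(f"pics/a_{n}_z.png",cv2.resize(c,None,fx=2.85,fy=2.85,interpolation=cv2.INTER_CUBIC))
E
```

```text
(no output)
```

View pics/a_scene.png

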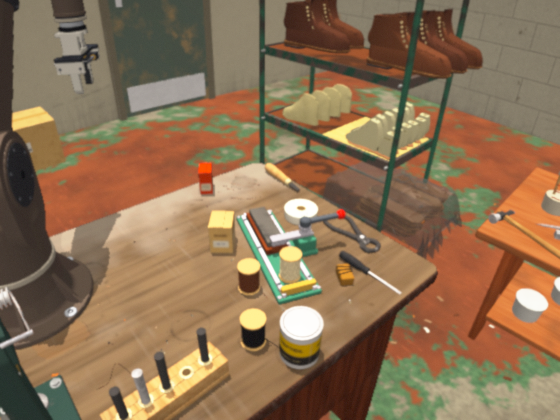

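View pics/a_side.png

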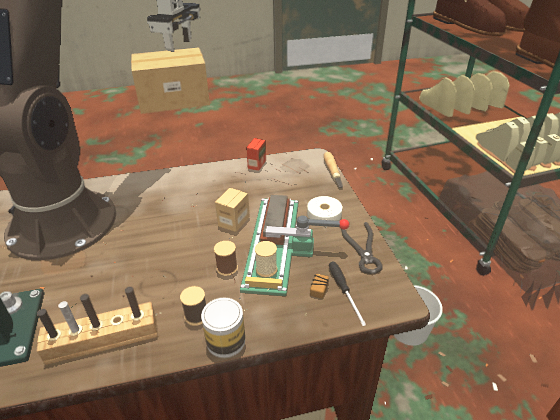

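```bash
ls pics
```

```text
a_scene.png
a_scene_z.png
a_side.png
a_side_z.png
a_wrist.png
```

View pics/a_side_z.png

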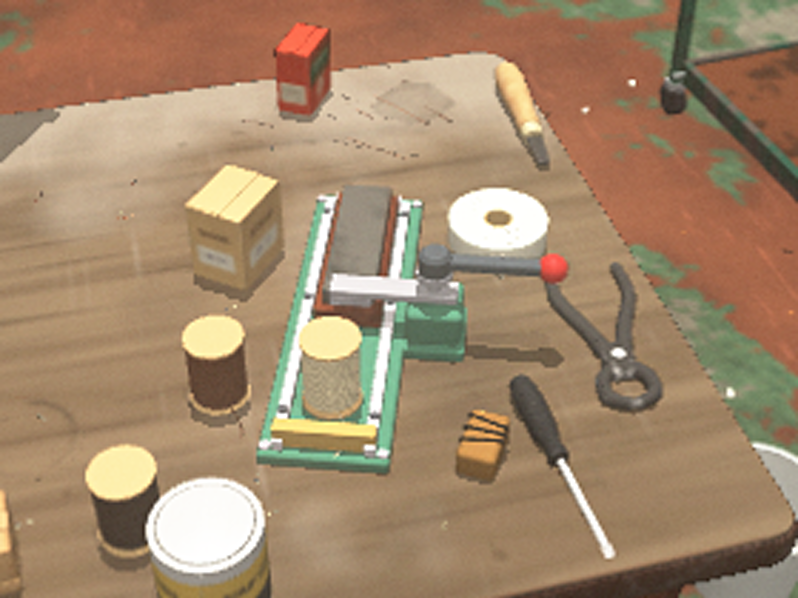

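View pics/a_scene_z.png

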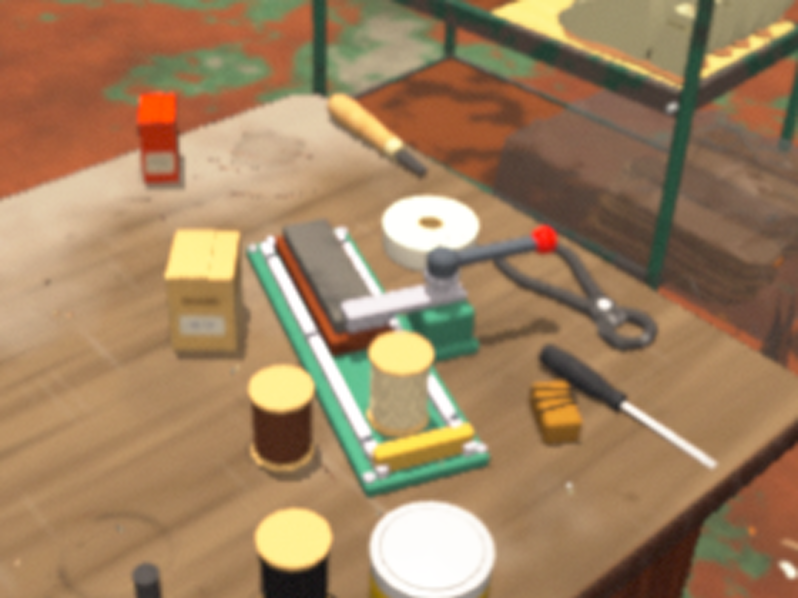

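```bash
cat > h.py <<'E'
import numpy as np,cv2
from scipy.spatial.transform import Rotation as R
from scipy.optimize import least_squares
def proj(p,P):
    Rw=R.from_rotvec(p["rotation"]).as_matrix();t=np.array(p["position"])
    K=np.array([[p["fx"],0,p["cx"]],[0,p["fy"],p["cy"]],[0,0,1]])
    rv,_=cv2.Rodrigues(Rw.T)
    return cv2.projectPoints(np.asarray(P,float).reshape(-1,3),rv,-Rw.T@t,K,np.array(p["D"]))[0].reshape(-1,2)
def ray(p,uv):
    K=np.array([[p["fx"],0,p["cx"]],[0,p["fy"],p["cy"]],[0,0,1]])
    n=cv2.undistortPoints(np.array([[uv]],float),K,np.array(p["D"]))[0,0]
    return np.array(p["position"]),R.from_rotvec(p["rotation"]).as_matrix()@np.array([n[0],n[1],1])
def atz(p,uv,z):
    o,d=ray(p,uv);return o+d*(z-o[2])/d[2]
def jw(J,P):
    P=np.asarray(P,float).reshape(-1,3);c,s=np.cos(J[2]),np.sin(J[2])
    return np.c_[J[0]+c*P[:,0]-s*P[:,1],J[1]+s*P[:,0]+c*P[:,1],P[:,2]]
E
python3 - <<'E'
from h import *
from cell import arm
import pickle
ps={n:arm.get_image(n) for n in ["scene","side"]}
pickle.dump(ps,open("cams.pkl","wb"))
Z=lambda u,v:(u/2.85+150,v/2.85+130)
obs={"side":[((-46,-150,12),Z(262,455)),((46,-150,12),Z(390,459)),((152,-10,76),Z(553,268)),((66,-10,86),Z(435,250)),((-46,150,12),Z(322,197)),((46,150,12),Z(423,204))],
"scene":[((-46,-150,12),Z(368,486)),((46,-150,12),Z(487,457)),((152,-10,76),Z(544,239)),((66,-10,86),Z(440,257)),((-46,150,12),Z(249,250))]}
def f(J):
    r=[]
    for n in obs:
        P=np.array([o[0] for o in obs[n]])/1000;uv=np.array([o[1] for o in obs[n]])
        r.append((proj(ps[n],jw(J,P))-uv).ravel())
    return np.concatenate(r)
s=least_squares(f,[0.5,0,0],loss="soft_l1");J=s.x
print(J,np.degrees(J[2]));print(f(J).round(1).reshape(-1,2))
np.save("J.npy",J)
# masks
c,sn=np.cos(J[2]),np.sin(J[2])
for q,h in [("cream_spool_centre",.012+.03),("brown_spool_centre",.03),("tan_carton_centre",.036),("wax_block_centre",.011),("tape_ring_centre",.013),("oil_stone_centre",.03),("adhesive_tin",.04),("thread_black",.03),("screwdriver_2",.01),("end_nippers",.007)]:
    for n in ps:
        d=arm.search_frame(ps[n],q)
        if d:
            w=atz(ps[n],d[0]["at"],h);dx=w[:2]-J[:2]
            print(q,n,round(d[0]["score"],2),w.round(3),"jig",(c*dx[0]+sn*dx[1]).round(3),(-sn*dx[0]+c*dx[1]).round(3))
E
```

```text
[ 0.50432401 -0.06006688 -0.08612726] -4.934728353213916
[[-2.6 -0.9]
 [-0.6  1.4]
 [-0.1 -0.1]
 [ 0.  -0.1]
 [-1.4 -2. ]
 [ 0.1 -2.3]
 [ 0.3  0.8]
 [ 2.5 -0.6]
 [ 0.7  0.8]
 [ 2.  -2. ]
 [-0.6 -2. ]]
cream_spool_centre scene 0.65 [ 0.499 -0.145  0.042] jig 0.002 -0.085
cream_spool_centre side 0.86 [ 0.492 -0.153  0.042] jig -0.005 -0.094
brown_spool_centre scene 0.61 [ 0.406 -0.142  0.03 ] jig -0.091 -0.09
brown_spool_centre side 0.73 [ 0.41  -0.132  0.03 ] jig -0.088 -0.08
tan_carton_centre scene 0.61 [0.403 0.02  0.036] jig -0.108 0.071
tan_carton_centre side 0.9 [0.403 0.014 0.036] jig -0.107 0.065
wax_block_centre scene 0.73 [0.457 0.313 0.011] jig -0.079 0.368
wax_block_centre side 0.68 [ 0.599 -0.194  0.011] jig 0.106 -0.125
tape_ring_centre scene 0.68 [0.624 0.057 0.013] jig 0.109 0.126
tape_ring_centre side 0.91 [0.626 0.049 0.013] jig 0.112 0.119
oil_stone_centre scene 0.68 [ 0.505 -0.001  0.03 ] jig -0.005 0.059
oil_stone_centre side 0.97 [0.504 0.007 0.03 ] jig -0.006 0.067
adhesive_tin scene 0.97 [ 0.431 -0.316  0.04 ] jig -0.051 -0.261
adhesive_tin side 0.72 [ 0.43  -0.317  0.04 ] jig -0.052 -0.262
thread_black scene 0.74 [ 0.372 -0.263  0.03 ] jig -0.114 -0.214
thread_black side 0.92 [ 0.369 -0.264  0.03 ] jig -0.118 -0.215
screwdriver_2 scene 0.57 [ 0.643 -0.168  0.01 ] jig 0.147 -0.096
screwdriver_2 side 0.75 [ 0.643 -0.193  0.01 ] jig 0.15 -0.121
end_nippers scene 0.95 [ 0.707 -0.093  0.007] jig 0.204 -0.015
end_nippers side 0.69 [ 0.706 -0.097  0.007] jig 0.204 -0.019
```

```bash
cat > ov.py <<'E'
from h import *
def box(x0,x1,y0,y1,z0,z1):
    a=np.array([[x,y,z] for x in(x0,x1) for y in(y0,y1) for z in(z0,z1)])/1000
    e=[(i,j) for i in range(8) for j in range(i) if bin(i^j).count("1")==1]
    return a,e
def overlay(p,J,fn,crop=(200,185,360,305),k=5,extra=[]):
    x0,y0,x1,y1=crop
    im=cv2.resize(p["frame"][y0:y1,x0:x1],None,fx=k,fy=k,interpolation=cv2.INTER_CUBIC)
    T=lambda uv:tuple(int(round((a-b+.5)*k)) for a,b in zip(uv,(x0,y0)))
    for b in [(-46,46,-150,150,0,12),(41,91,-37,17,0,41),(-12,41,-20,0,47,51),(-28,28,-139,-130,12,30)]:
        a,e=box(*b);uv=proj(p,jw(J,a))
        for i,j in e: cv2.line(im,T(uv[i]),T(uv[j]),(255,0,255),1)
    for P in extra:
        for uv in proj(p,P): cv2.circle(im,T(uv),3,(0,0,255),-1)
    cv2.imwrite(fn,im)
E
python3 - <<'E'
from ov import *
import pickle
ps=pickle.load(open("cams.pkl","rb"));J=np.load("J.npy")
for n in ps: overlay(ps[n],J,f"pics/b_{n}.png",extra=[jw(J,[[.152,-.01,.076],[.066,-.01,.086]])])
E
```

```text
(no output)
```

View pics/b_scene.png

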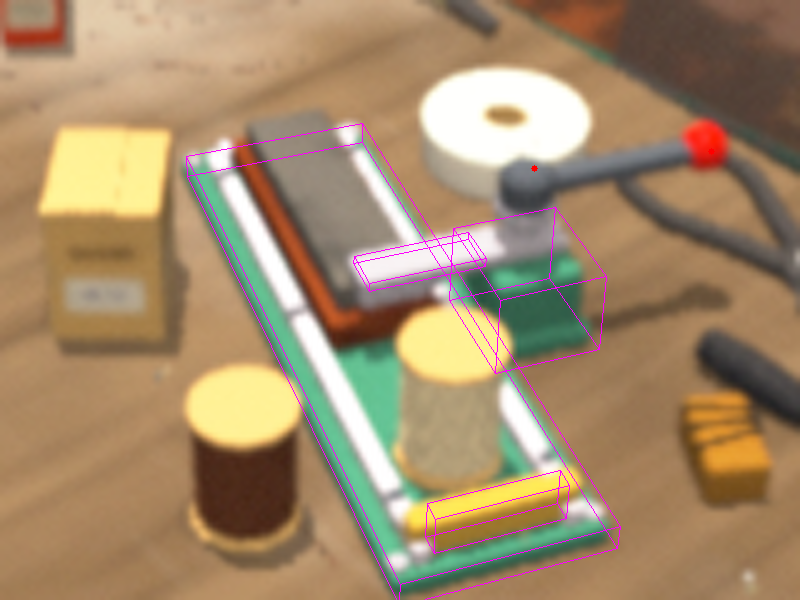

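View pics/b_side.png

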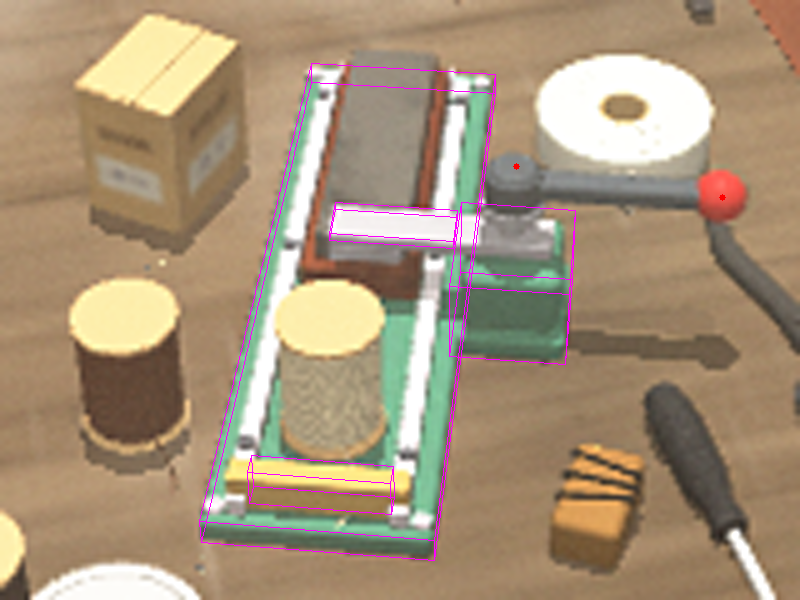

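```bash
python3 - <<'E'
from ov import *
import pickle
ps=pickle.load(open("cams.pkl","rb"))
Z=lambda u,v:(u/5+200-.5,v/5+185-.5)
obs={"side":[((-46,-150,12),Z(203,521)),((46,-150,12),Z(435,530)),((152,-10,76),Z(722,196)),((66,-10,81),Z(516,175)),((-46,150,12),Z(313,68)),((46,150,12),Z(495,77))],
"scene":[((-46,-150,12),Z(396,583)),((46,-150,12),Z(608,533)),((152,-10,76),Z(706,145)),((66,-10,81),Z(528,185)),((-46,150,12),Z(184,162))]}
def f(J):
    r=[]
    for n in obs:
        P=np.array([o[0] for o in obs[n]])/1000;uv=np.array([o[1] for o in obs[n]])
        r.append((proj(ps[n],jw(J,P))-uv).ravel())
    return np.concatenate(r)
J=least_squares(f,[0.5,0,0],loss="soft_l1").x
print(J,np.degrees(J[2]));print(f(J).round(1).reshape(-1,2));np.save("J.npy",J)
for n,uv in [("side",Z(337,310)),("side",(308+0,0))][:1]:
    pass
def spool(n,uv):return jinv(atz(ps[n],Z(*uv),.072))
def jinv(w):
    d=w[:2]-J[:2];c,s=np.cos(J[2]),np.sin(J[2]);return np.array([c*d[0]+s*d[1],-s*d[0]+c*d[1]]).round(4)
print("cream top",spool("side",(330,316)),spool("scene",(455,342)))
print("red box",[atz(ps[n],uv,0.0).round(3) for n,uv in [("side",(256,170)),("scene",(206,193))]])
print("rasp tip",atz(ps["side"],(341,188),0).round(3), "rasp end",atz(ps["side"],(327,155),0.01).round(3))
Rm=R.from_rotvec([0.23805998,1.55758644,-0.24059612]).as_matrix();print(Rm.round(3))
yv=Rm[:,1];print("jaw yaw",np.degrees(np.arctan2(yv[1],yv[0])),"want",90+np.degrees(J[2]))
print("above spool",jw(J,[[0,-.09,.2]]))
E
```

```text
[ 0.50373944 -0.05937552 -0.08602122] -4.9286529974976
[[-1.1 -0.3]
 [-0.5  1.6]
 [-0.2  0. ]
 [-0.4 -0.3]
 [-0.7 -1.1]
 [-0.2 -0.7]
 [ 0.3  0.1]
 [ 1.9 -1.5]
 [ 0.5  1. ]
 [ 0.7 -1.6]
 [ 0.2 -1.3]]
cream top [ 0.     -0.0934] [-0.0015 -0.091 ]
red box [array([0.447, 0.235, 0.   ]), array([0.438, 0.246, 0.   ])]
rasp tip [0.674 0.152 0.   ] rasp end [0.646 0.3   0.01 ]
[[-0.     0.3    0.954]
 [-0.002  0.954 -0.3  ]
 [-1.    -0.002  0.   ]]
jaw yaw 72.52864578243641 want 85.0713470025024
above spool [[ 0.49600707 -0.14904274  0.2       ]]
```

>>> servo_tool(plan=[[[1.2, -3, 0], [0, 0, 1]], [[3, -7, 0], [0, 0, 2]], [[5, -11.5, 0], [0, 0, 4]], [[7, -16, 0], [0, 0, 5]], [[9, -20.5, 0], [0, 0, 6]], [[11, -25, 0], [0, 0, 7]], [[13, -30, 0], [0, 0, 8]], [[15, -34.5, 0], [0, 0, 9]], [[17, -39, 0], [0, 0, 10]], [[19, -43.5, 0], [0, 0, 11]], [[21, -48, 0], [0, 0, 12]], [[23, -52, 0], [0, 0, 12.5]]], grip=0.68)

```text
clock: 3.25
position: [0.4181, 0.0739, 0.1899]
ee_rot: [0.069, 1.569, -0.068]
force: [0.6, 1.0, -0.5]
width: 0.678
```

```bash
python3 -c "
from cell import arm
s=arm.observe();print(s['clock'],s['position'],s['joints'],s['force'],s['width'])"
```

```text
3.25 [0.41808868 0.07385197 0.18988068] [-0.61204749  0.09449616  0.34233913  2.05027912 -0.03800857  1.0015098
  1.23343365] [ 0.60343889  0.95812257 -0.54080607] 0.6776066480579068
```

>>> servo_tool(plan=[[[1.5, -4, 0], [0, 0, 0]], [[3, -8, 0], [0, 0, 0]], [[4.5, -12.5, 0], [0, 0, 0]], [[6, -17, 0], [0, 0, 0]], [[7.2, -20.5, 0], [0, 0, 0]], [[7.8, -22.3, 0], [0, 0, 0]], [[7.8, -22.3, 0], [0, 0, 0]], [[7.8, -22.3, 0], [0, 0, 0]]])

```text
clock: 4.05
position: [0.496, -0.149, 0.1897]
ee_rot: [0.069, 1.569, -0.068]
force: [-0.4, 1.3, -0.0]
width: 0.68
```

```bash
python3 - <<'E'
from ov import *
from cell import arm
J=np.load("J.npy")
s=arm.observe();print(s['clock'],s['position'],s['ee_rot'],s['joints'])
p=arm.get_image("wrist");cv2.imwrite("pics/c_raw.png",p["frame"])
overlay(p,J,"pics/c_w.png",crop=(0,0,560,420),k=1.4,extra=[jw(J,[[.152,-.01,.076],[.066,-.01,.086],[0,-.092,.072]])])
import pickle;pickle.dump(p,open("w.pkl","wb"))
E
```

```text
4.05 [ 0.49595054 -0.1489878   0.18974386] [ 0.06932387  1.56910203 -0.06791533] [-0.22167898  0.27158266  0.52022217  1.86301405 -0.1558314   1.0464192
  1.84445238]
```

View pics/c_w.png

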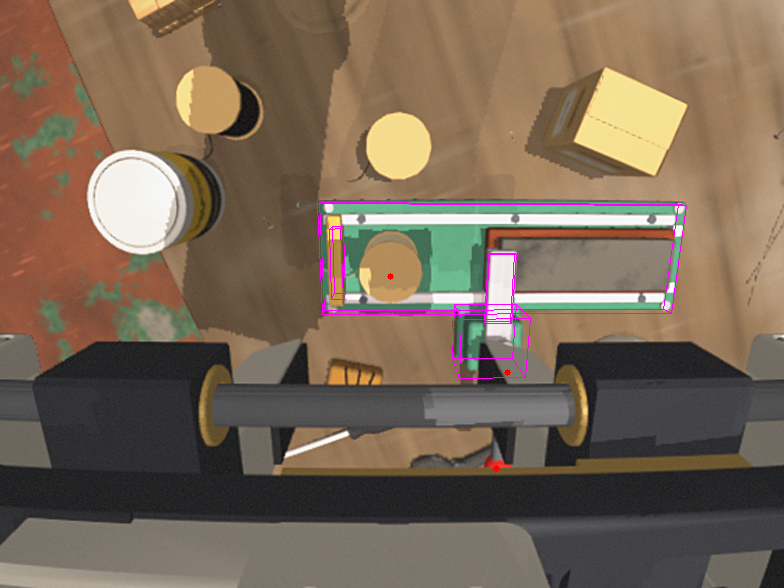

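>>> servo_tool(plan=[[[-0.4, -0.2, -3], [0, 0, 0]], [[-0.4, -0.2, -6], [0, 0, 0]], [[-0.4, -0.2, -9], [0, 0, 0]], [[-0.4, -0.2, -12], [0, 0, 0]], [[-0.4, -0.2, -14], [0, 0, 0]], [[-0.4, -0.2, -15], [0, 0, 0]], [[-0.4, -0.2, -15], [0, 0, 0]], [[-0.4, -0.2, -15], [0, 0, 0]]])

```text
clock: 4.9
position: [0.4924, -0.1498, 0.0405]
ee_rot: [0.068, 1.568, -0.066]
force: [0.8, -0.5, 0.3]
width: 0.677
```

>>> servo_tool(plan=[[[0, 0, 0], [0, 0, 0]], [[0, 0, 0], [0, 0, 0]], [[0, 0, 0], [0, 0, 0]], [[0, 0, 0], [0, 0, 0]], [[0, 0, 0], [0, 0, 0]], [[0, 0, 0], [0, 0, 0]]], grip=0.3, squeeze=12)

```text
clock: 5.5
position: [0.4925, -0.1498, 0.0406]
ee_rot: [0.068, 1.568, -0.066]
force: [0.5, -0.1, -0.6]
width: 0.305
```

```bash
python3 - <<'E'
from h import *
from cell import arm
s=arm.observe();print(s['clock'],s['position'],s['force'],s['width'])
p=arm.get_image("scene");im=p["frame"][150:330,180:400];cv2.imwrite("pics/d.png",cv2.resize(im,None,fx=3.3,fy=3.3,interpolation=cv2.INTER_CUBIC))
E
```

```text
5.5 [ 0.4924523  -0.14981772  0.04057072] [ 0.53857216 -0.14366551 -0.62797396] 0.30463863838691835
```

View pics/d.png

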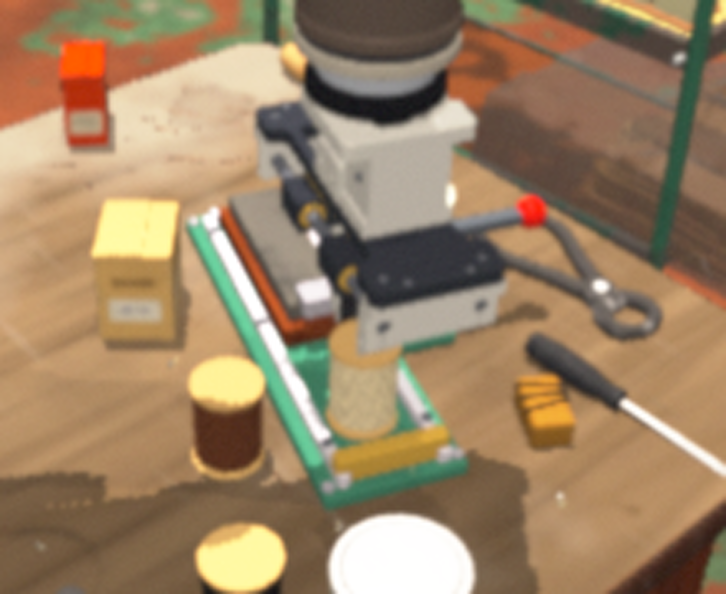

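```bash
python3 - <<'E'
from h import *
from cell import arm
s=arm.observe();J=np.load("J.npy")
Rm=R.from_rotvec(s["ee_rot"]).as_matrix();t=s["position"]
print(Rm.round(3))
p=arm.get_image("scene");q=arm.get_image("side");w=arm.get_image("wrist")
for n,c,cr in (("scene",p,(200,180,360,300)),("side",q,(200,180,360,300))):
    x0,y0,x1,y1=cr;im=cv2.resize(c["frame"][y0:y1,x0:x1],None,fx=5,fy=5,interpolation=cv2.INTER_CUBIC)
    for off,col in [((0,0,0),(0,0,255)),((-.019,0.015,0),(255,0,0)),((-.019,-.015,0),(255,0,0)),((-.066,.095,.037),(255,0,255)),((-.066,-.095,.037),(255,0,255)),((-.066,.095,-.037),(255,0,255)),((-.066,-.095,-.037),(255,0,255))]:
        uv=proj(c,t+Rm@np.array(off))[0];cv2.circle(im,(int((uv[0]-x0)*5),int((uv[1]-y0)*5)),4,col,-1)
    cv2.imwrite(f"pics/e_{n}.png",im)
cv2.imwrite("pics/e_w.png",w["frame"])
E
```

```text
[[ 0.001  0.085  0.996]
 [ 0.001  0.996 -0.085]
 [-1.     0.001  0.001]]
```

View pics/e_scene.png

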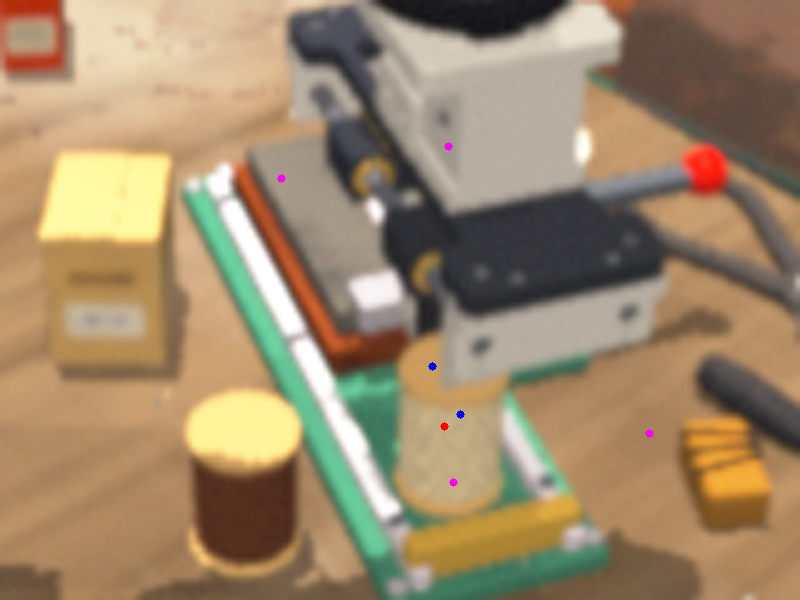

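View pics/e_side.png

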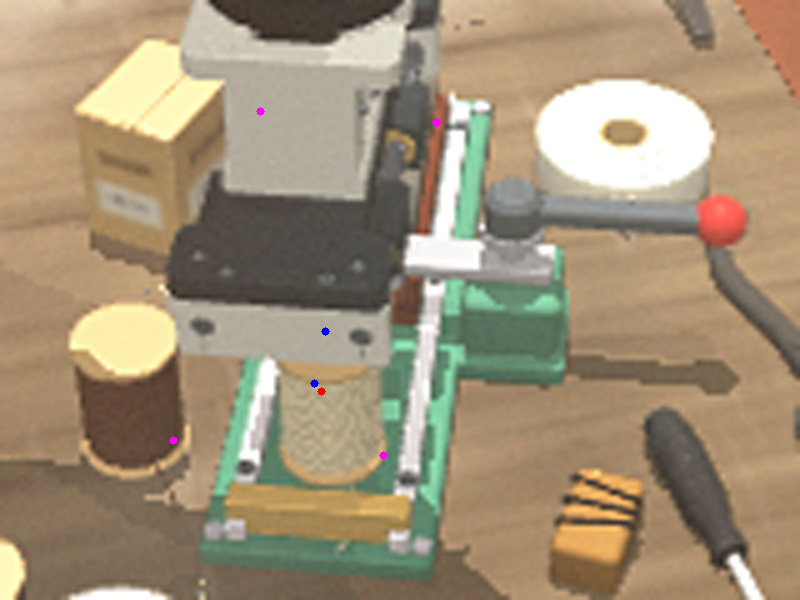

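View pics/e_w.png

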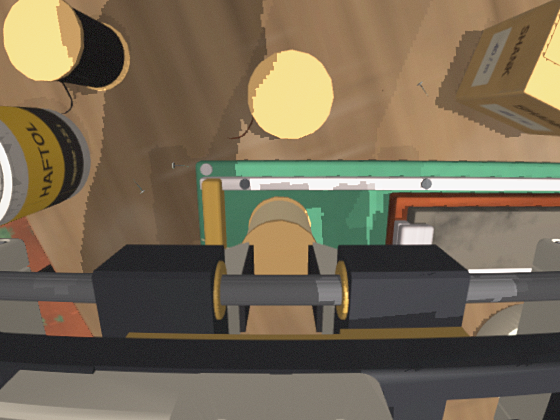

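```bash
python3 - <<'E'
from h import *
import pickle
ps=pickle.load(open("cams.pkl","rb"))
Rm=R.from_rotvec([0.23805998,1.55758644,-0.24059612]).as_matrix();t=np.array([.1875,.5956,.1886])
for n,(x0,y0) in (("scene",(20,0)),("side",(110,0))):
    c=ps[n];im=cv2.resize(c["frame"][y0:y0+110,x0:x0+120],None,fx=6,fy=5.4,interpolation=cv2.INTER_CUBIC)
    im=cv2.resize(c["frame"][y0:y0+110,x0:x0+120],None,fx=5,fy=5,interpolation=cv2.INTER_CUBIC)
    for off,col in [((0,0,0),(0,0,255)),((0,0.046,0),(255,0,0)),((0,-.046,0),(255,0,0)),((-.066,.095,.037),(255,0,255)),((-.066,-.095,.037),(255,0,255)),((-.066,.095,-.037),(255,0,255)),((-.066,-.095,-.037),(255,0,255))]:
        uv=proj(c,t+Rm@np.array(off))[0];print(n,uv.round(0));cv2.circle(im,(int((uv[0]-x0)*5),int((uv[1]-y0)*5)),4,col,-1)
    cv2.imwrite(f"pics/f_{n}.png",im)
from cell import arm
s=arm.observe();Rm=R.from_rotvec(s["ee_rot"]).as_matrix();t=s["position"]
w=arm.get_image("wrist");print(w["position"],w["rotation"],s["clock"])
print([proj(w,t+Rm@np.array(o))[0].round(0) for o in [(0,0,0),(-.019,.014,0),(-.019,-.014,0),(0,.014,-.0095),(0,-.014,-.0095)]])
E
```

```text
scene [ 87. 101.]
scene [91. 96.]
scene [ 83. 106.]
scene [103.  70.]
scene [87. 88.]
scene [79. 71.]
scene [59. 89.]
side [180.  58.]
side [187.  53.]
side [173.  63.]
side [202.  29.]
side [172.  47.]
side [182.  27.]
side [150.  45.]
[ 0.42335644 -0.14430146  0.23692023] [2.16582272 1.98677342 0.2638547 ] 5.7
[array([280., 237.]), array([305., 248.]), array([256., 248.]), array([303., 222.]), array([258., 223.])]
```

View pics/f_scene.png

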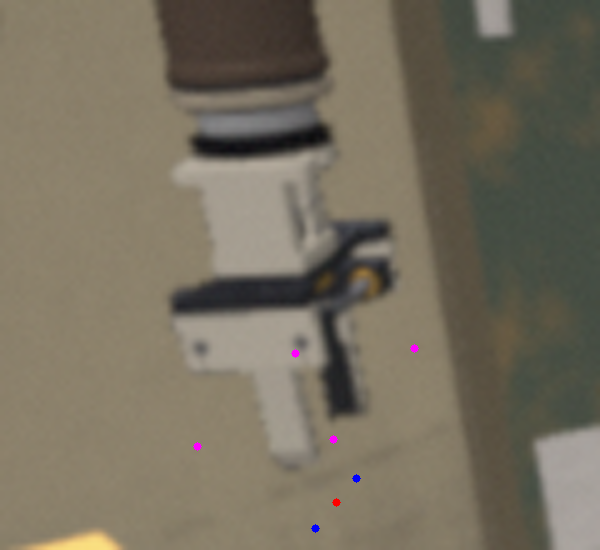

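View pics/f_side.png

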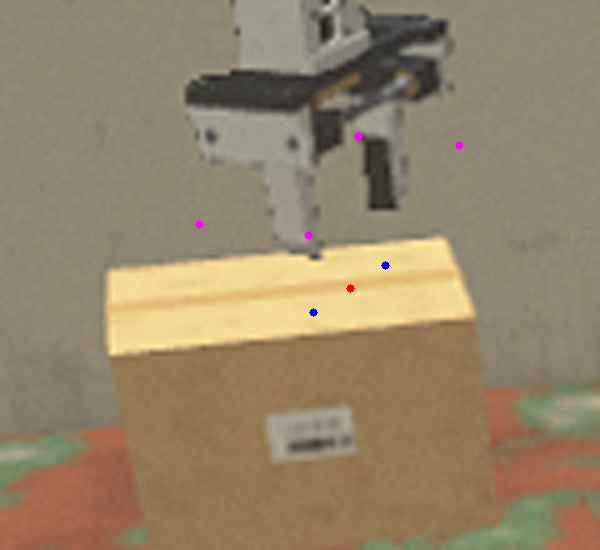

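```bash
python3 - <<'E'
from h import *
import pickle
ps=pickle.load(open("cams.pkl","rb"))
Rm=R.from_rotvec([0.23805998,1.55758644,-0.24059612]).as_matrix();t=np.array([.1875,.5956,.1886])
def tri(obs):
    f=lambda X:np.concatenate([proj(ps[n],X)[0]-uv for n,uv in obs]);s=least_squares(f,[.19,.6,.2]);return s.x,s.fun
S=lambda u,v:(u/5+20-.5,v/5-.5);D=lambda u,v:(u/5+110-.5,v/5-.5)
a,fa=tri([("scene",S(290,462)),("side",D(300,252))]);b,fb=tri([("scene",S(345,412)),("side",D(382,207))])
print(a,fa,b,fb,(a+b)/2-t,Rm.T@((a+b)/2-t),Rm.T@(b-a))
E
```

```text
[0.16676378 0.56299723 0.2260947 ] [ 0.15521822  0.52823174 -0.09579882 -0.57270085] [0.20197346 0.64268492 0.2290539 ] [ 0.1687939   0.57924749 -0.10620249 -0.61653167] [-0.00313138  0.00724108  0.0389743 ] [-0.0389847   0.00590446 -0.00515415] [-0.00309621  0.08657758  0.00966134]
```

>>> servo_tool(plan=[[[0, 0, -0.2], [0, 0, 0]], [[0, 0, -0.4], [0, 0, 0]], [[0, 0, -0.5], [0, 0, 0]], [[0, 0, -0.6], [0, 0, 0]], [[0, 0, -0.6], [0, 0, 0]]])

```text
clock: 6.25
position: [0.4925, -0.1498, 0.035]
ee_rot: [0.069, 1.568, -0.066]
force: [-3.3, 1.2, 9.4]
width: 0.295
```

>>> servo_tool(plan=[[[0, 0, 0.8], [0, 0, 0]], [[0, 0, 2], [0, 0, 0]], [[0, 0, 3], [0, 0, 0]], [[0, 0, 3], [0, 0, 0]], [[0, 0, 3], [0, 0, 0]]], grip=0.68)

```text
clock: 6.75
position: [0.4928, -0.1497, 0.0654]
ee_rot: [0.068, 1.567, -0.065]
force: [0.4, 0.0, 0.1]
width: 0.664
```

```bash
cat > tips.py <<'E'
from h import *
from cell import arm
import sys
tag=sys.argv[1];B=float(sys.argv[2]) if len(sys.argv)>2 else -.0365
s=arm.observe();Rm=R.from_rotvec(s["ee_rot"]).as_matrix();t=s["position"];g=s["width"]*.046
print(s["clock"],t,s["force"],s["width"])
for n in ["scene","side","wrist"]:
    c=arm.get_image(n)
    m=proj(c,t+Rm@np.array([B,0,0]))[0]
    k=5 if n!="wrist" else 3
    x0=int(np.clip(m[0]-80,0,400));y0=int(np.clip(m[1]-60,0,300))
    if n=="wrist":x0,y0,k=150,120,3
    im=cv2.resize(c["frame"][y0:y0+(120 if k==5 else 200),x0:x0+(160 if k==5 else 260)],None,fx=k,fy=k,interpolation=cv2.INTER_CUBIC)
    for o,col in [((B,0,0),(0,0,255)),((B,g,.0095),(255,0,0)),((B,g,-.0095),(255,0,0)),((B,-g,.0095),(255,0,255)),((B,-g,-.0095),(255,0,255))]:
        u=proj(c,t+Rm@np.array(o))[0];cv2.circle(im,(int((u[0]-x0+.5)*k),int((u[1]-y0+.5)*k)),3,col,-1)
    cv2.imwrite(f"pics/{tag}_{n}.png",im)
E
python3 tips.py g
```

```text
6.75 [ 0.49284685 -0.14971517  0.06544278] [0.43883289 0.024988   0.08326048] 0.6638069841083294
```

View pics/g_scene.png

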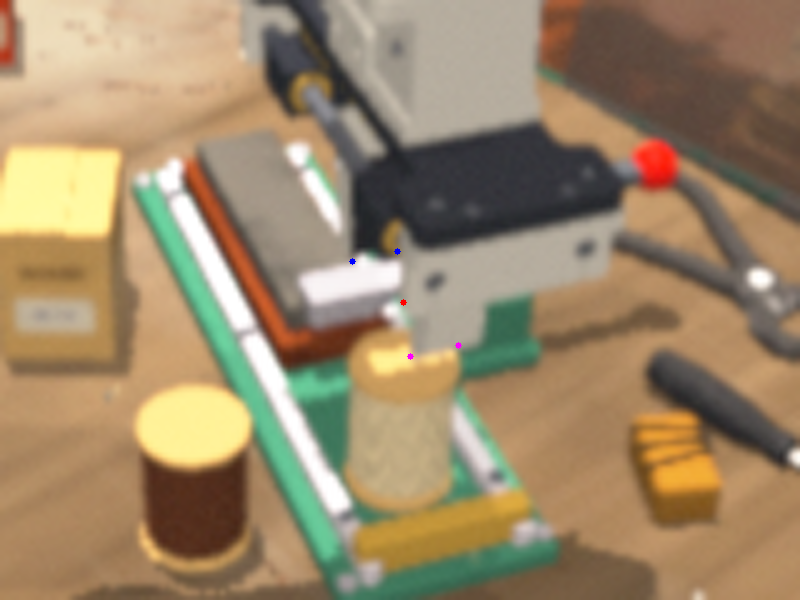

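View pics/g_side.png

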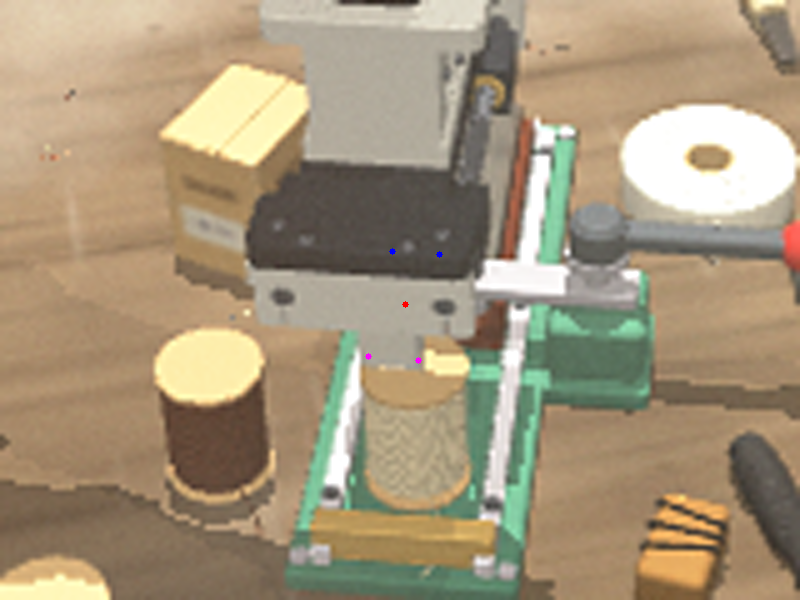

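View pics/g_wrist.png

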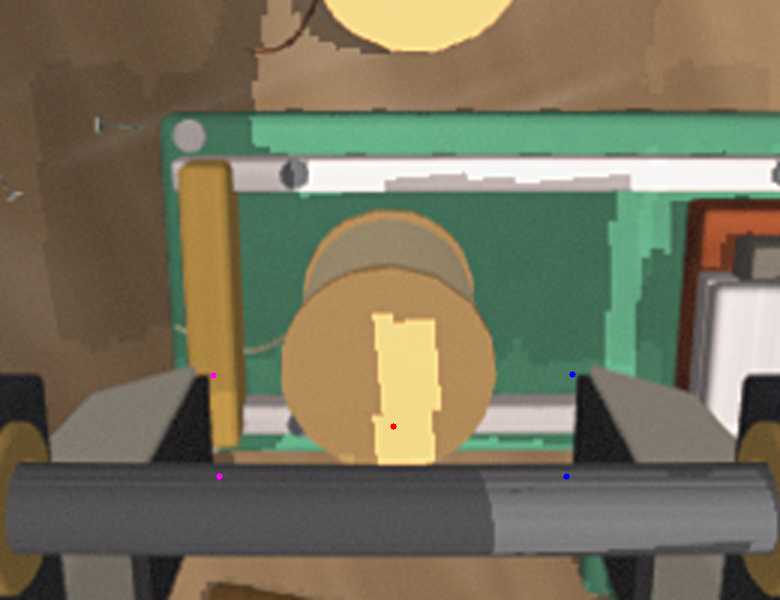

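```bash
python3 - <<'E'
from h import *
from cell import arm
J=np.load("J.npy")
w=arm.get_image("wrist")
uv=(389/3+150-.5,372/3+120-.5);a=atz(w,uv,.072);print(a)
d=a[:2]-J[:2];c,s=np.cos(J[2]),np.sin(J[2]);print(c*d[0]+s*d[1],-s*d[0]+c*d[1])
# stop face & stone front check: col of stop
for u,v,z in [(238,300,.030),(697,260,.042)]:
    a=atz(w,(u/3+149.5,v/3+119.5),z);d=a[:2]-J[:2];print(c*d[0]+s*d[1],-s*d[0]+c*d[1])
E
```

```text
[ 0.49367617 -0.15062292  0.072     ]
-0.0021865184825686085 -0.09177459651671792
-0.004990881783109375 -0.12833983087460982
-0.017925360206747478 -0.0214713800488176
```

>>> servo_tool(plan=[[[0.1, -0.1, -1.5], [0, 0, 0]], [[0.1, -0.1, -3.5], [0, 0, 0]], [[0.1, -0.1, -5.5], [0, 0, 0]], [[0.1, -0.1, -6.5], [0, 0, 0]], [[0.1, -0.1, -6.8], [0, 0, 0]], [[0.1, -0.1, -6.8], [0, 0, 0]]])

```text
clock: 7.55
position: [0.493, -0.1508, -0.0034]
ee_rot: [0.069, 1.569, -0.066]
force: [0.1, 0.6, 0.2]
width: 0.675
```

>>> servo_tool(plan=[[[0, 0, 0], [0, 0, 0]], [[0, 0, 0], [0, 0, 0]], [[0, 0, 0], [0, 0, 0]], [[0, 0, 0], [0, 0, 0]], [[0, 0, 0], [0, 0, 0]], [[0, 0, 0], [0, 0, 0]]], grip=0.25, squeeze=12)

```text
clock: 8.15
position: [0.4935, -0.1507, -0.0031]
ee_rot: [0.069, 1.569, -0.066]
force: [0.0, 2.6, 5.2]
width: 0.439
```

>>> servo_tool(plan=[[[0, 0, 1], [0, 0, 0]], [[0, 0, 3], [0, 0, 0]], [[0, 0, 6], [0, 0, 0]], [[0, 0, 9], [0, 0, 0]], [[0, 0, 11.5], [0, 0, 0]], [[0, 0, 13], [0, 0, 0]], [[0, 0, 13.5], [0, 0, 0]], [[0, 0, 13.5], [0, 0, 0]]])

```text
clock: 8.95
position: [0.4936, -0.1508, 0.1325]
ee_rot: [0.069, 1.568, -0.066]
force: [-0.1, 0.0, 0.3]
width: 0.441
```

```bash
python3 tips.py i
```

```text
8.95 [ 0.49359564 -0.15078968  0.13246629] [-0.13508056  0.02991723  0.34349247] 0.4414141919081635
```

View pics/i_side.png

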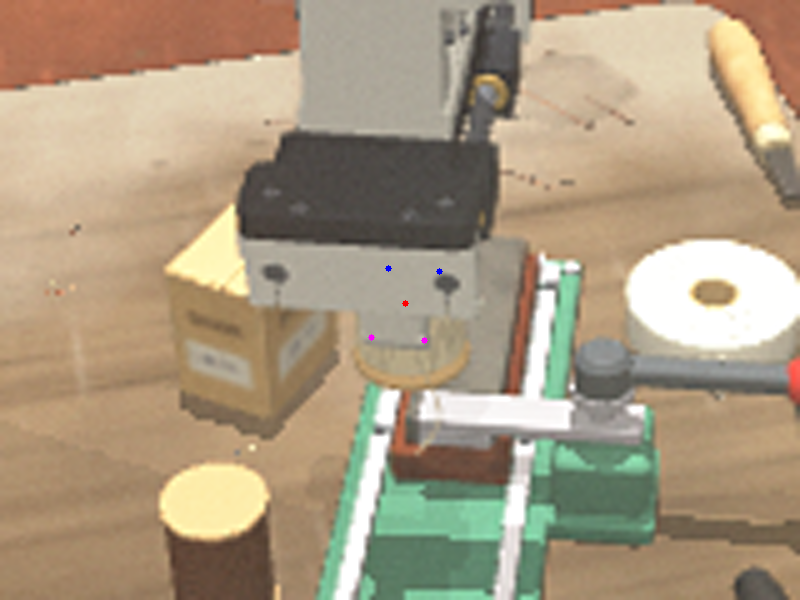

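View pics/i_scene.png

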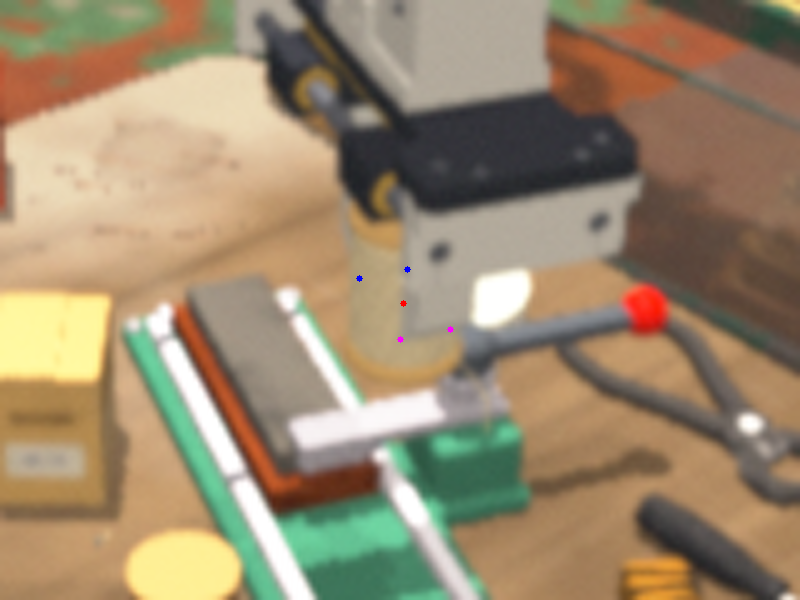

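>>> servo_tool(plan=[[[0.2, 2, 0], [0, 0, 0]], [[0.5, 6, 0], [0, 0, 0]], [[1, 10, 0], [0, 0, 0]], [[1.3, 14, 0], [0, 0, 0]], [[1.7, 18, 0], [0, 0, 0]], [[2.1, 22, 0], [0, 0, 0]], [[2.5, 26, 0], [0, 0, 0]], [[2.8, 29.5, 0], [0, 0, 0]], [[3.1, 32, 0], [0, 0, 0]], [[3.1, 33.1, 0], [0, 0, 0]], [[3.1, 33.1, 0], [0, 0, 0]], [[3.1, 33.1, 0], [0, 0, 0]]])

```text
clock: 10.3
position: [0.5234, 0.1786, 0.1306]
ee_rot: [0.069, 1.571, -0.068]
force: [-0.2, -0.3, -1.0]
width: 0.442
```

```bash
python3 tips.py k
```

```text
10.3 [0.52344589 0.17862044 0.13055801] [-0.23971369 -0.29802997 -1.01865763] 0.4415160491957305
```

View pics/k_side.png

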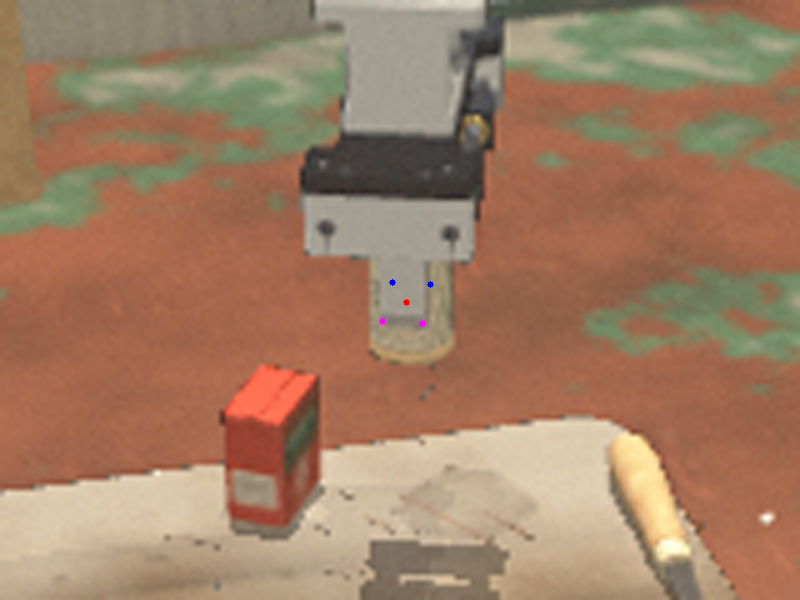

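View pics/k_scene.png

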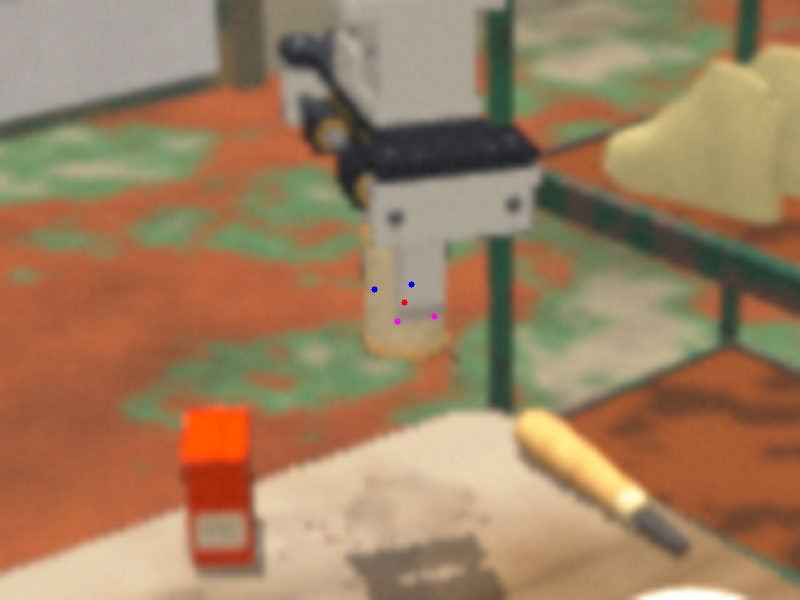

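>>> servo_tool(plan=[[[0, 0, -2], [0, 0, 0]], [[0, 0, -5], [0, 0, 0]], [[0, 0, -8], [0, 0, 0]], [[0, 0, -11], [0, 0, 0]], [[0, 0, -13], [0, 0, 0]], [[0, 0, -14], [0, 0, 0]], [[0, 0, -14.4], [0, 0, 0]], [[0, 0, -14.6], [0, 0, 0]], [[0, 0, -14.7], [0, 0, 0]], [[0, 0, -14.7], [0, 0, 0]]])

```text
clock: 11.45
position: [0.5247, 0.1787, -0.0149]
ee_rot: [0.071, 1.569, -0.067]
force: [-0.3, 0.2, 2.0]
width: 0.437
```

>>> servo_tool(plan=[[[0, 0, 0], [0, 0, 0]], [[0, 0, 0], [0, 0, 0]], [[0, 0, 0], [0, 0, 0]], [[0, 0, 0.2], [0, 0, 0]], [[0, 0, 2], [0, 0, 0]], [[0, 0, 5], [0, 0, 0]], [[0, 0, 9], [0, 0, 0]], [[0, 0, 12], [0, 0, 0]], [[0, 0, 14.5], [0, 0, 0]], [[0, 0, 15], [0, 0, 0]], [[0, 0, 15], [0, 0, 0]]], grip=0.7)

```text
clock: 12.55
position: [0.5251, 0.1789, 0.1358]
ee_rot: [0.072, 1.567, -0.066]
force: [-0.0, 0.0, -0.5]
width: 0.704
```

```bash
python3 - <<'E'
from ov import *
from cell import arm
p=arm.get_image("side");d=arm.search_frame(p,"cream_spool_centre");print(d[:2])
J=np.load("J.npy")
overlay(p,J,"pics/l_side.png",crop=(200,130,360,250))
s=arm.observe();print(s["position"],s["joints"],s["clock"])
# lever push geometry, no yaw: jaw along jig y, closed finger hx=9.5(x) hy=19(y)
for sg in (1,-1):
  for a in (0,.3,.6,.9,1.2,1.4):
    r=.07;ca,sa=np.cos(a),np.sin(a)
    off=.006+.0095*abs(sa)+.019*ca
    q=np.array([.066+r*ca+off*sa,sg*(r*sa-off*ca)-.01])
    print(sg,a,q.round(3),jw(J,[[q[0],q[1],0]])[0].round(3))
E
```

```text
[{'at': [283.2, 170.9], 'score': 0.69}]
[0.52393799 0.17851963 0.13407128] [-0.73824046  0.38678393  0.42408214  1.84648719 -0.19441418  0.94836092
  1.25480309] 12.65
1 0 [ 0.136 -0.035] [ 0.636 -0.106  0.   ]
1 0.3 [ 0.141 -0.015] [ 0.643 -0.086  0.   ]
1 0.6 [0.139 0.007] [ 0.643 -0.064  0.   ]
1 0.9 [0.129 0.029] [ 0.635 -0.041  0.   ]
1 1.2 [0.112 0.047] [ 0.619 -0.022  0.   ]
1 1.4 [0.096 0.056] [ 0.604 -0.012  0.   ]
-1 0 [0.136 0.015] [ 0.641 -0.056  0.   ]
-1 0.3 [ 0.141 -0.005] [ 0.644 -0.076  0.   ]
-1 0.6 [ 0.139 -0.027] [ 0.64  -0.098  0.   ]
-1 0.9 [ 0.129 -0.049] [ 0.628 -0.119  0.   ]
-1 1.2 [ 0.112 -0.067] [ 0.609 -0.136  0.   ]
-1 1.4 [ 0.096 -0.076] [ 0.593 -0.143  0.   ]
```

View pics/l_side.png

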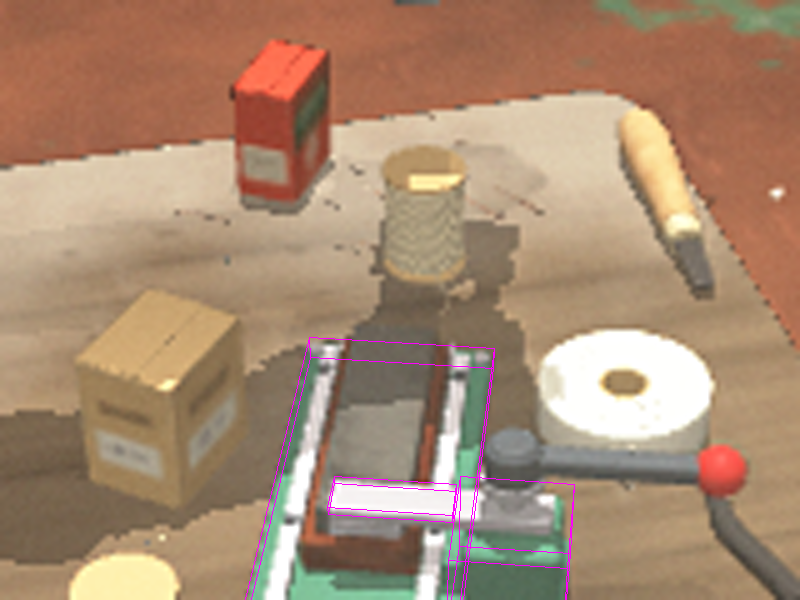

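>>> servo_tool(plan=[[[1, -2, 0], [0, 0, 0]], [[3, -5.5, 0], [0, 0, 0]], [[5, -9, 0], [0, 0, 0]], [[7, -13, 0], [0, 0, 0]], [[9, -16.5, 0], [0, 0, 0]], [[11, -20, 0], [0, 0, 0]], [[11.8, -21.5, 0], [0, 0, 0]], [[11.8, -21.5, -3], [0, 0, 0]], [[11.8, -21.5, -7], [0, 0, 0]], [[11.8, -21.5, -9.5], [0, 0, 0]], [[11.8, -21.5, -10.4], [0, 0, 0]], [[11.8, -21.5, -10.4], [0, 0, 0]]], grip=0.0)

```text
clock: 13.85
position: [0.6404, -0.036, 0.0282]
ee_rot: [0.07, 1.574, -0.068]
force: [0.4, -0.1, -0.4]
width: 0.008
```

```bash
python3 tips.py m
```

```text
13.85 [ 0.64043552 -0.03598539  0.0282386 ] [ 0.3746026  -0.05552283 -0.36044533] 0.008072706199136935
```

View pics/m_side.png

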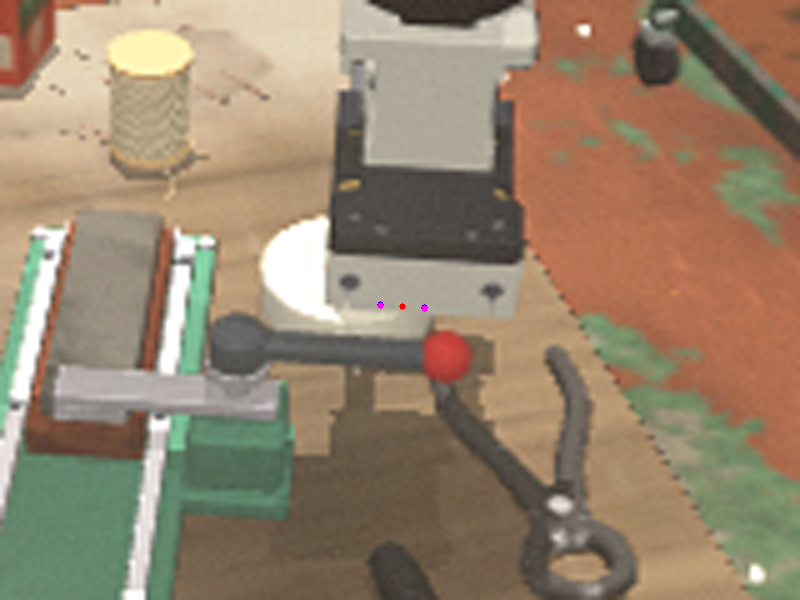

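View pics/m_scene.png

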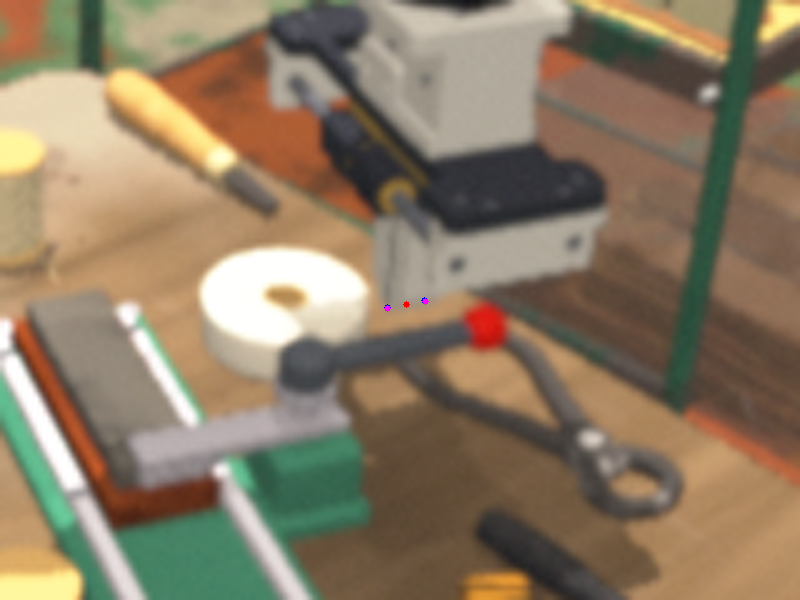

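>>> servo_tool(plan=[[[0, -0.5, 0], [0, 0, 0]], [[0, -1, 0], [0, 0, 0]], [[0, -1.3, 0], [0, 0, 0]], [[0, -1.5, 0], [0, 0, 0]], [[0, -1.7, 0], [0, 0, 0]], [[0, -1.8, 0], [0, 0, 0]], [[0, -1.8, 0], [0, 0, 0]]])

```text
clock: 14.7
position: [0.6429, -0.0543, 0.0313]
ee_rot: [0.071, 1.568, -0.067]
force: [-0.3, -0.3, 0.5]
width: 0.005
```

>>> servo_tool(plan=[[[0, -0.2, 0], [0, 0, 0]], [[0, -0.4, 0], [0, 0, 0]], [[0, -0.5, 0], [0, 0, 0]], [[0, -0.6, 0], [0, 0, 0]], [[0, -0.6, 0], [0, 0, 0]]])

```text
clock: 15.2
position: [0.6429, -0.0583, 0.0312]
ee_rot: [0.071, 1.569, -0.064]
force: [0.0, 6.1, -0.0]
width: 0.006
```

>>> servo_tool(plan=[[[0, -0.3, 0], [0, 0, 0]], [[0, -0.5, 0], [0, 0, 0]], [[0, -0.5, 0], [0, 0, 0]], [[0, -0.5, 0], [0, 0, 0]]])

```text
clock: 15.6
position: [0.6428, -0.0601, 0.0311]
ee_rot: [0.072, 1.57, -0.06]
force: [0.5, 8.9, 1.3]
width: 0.006
```

>>> servo_tool(plan=[[[0, -0.4, 0], [0, 0, 0]], [[0, -0.7, 0], [0, 0, 0]], [[0, -0.7, 0], [0, 0, 0]], [[0, -0.7, 0], [0, 0, 0]]])

```text
clock: 16.0
position: [0.6427, -0.0623, 0.0311]
ee_rot: [0.073, 1.571, -0.053]
force: [-1.9, 13.2, 3.6]
width: 0.001
```

>>> servo_tool(plan=[[[0, 1, 0], [0, 0, 0]], [[0, 2, 0], [0, 0, 0]], [[0, 2, 2.5], [0, 0, 0]], [[0, 2, 5], [0, 0, 0]], [[0, 1, 5.5], [0, 0, 0]], [[-0.4, -2, 5.5], [0, 0, 0]], [[-0.8, -5, 5.5], [0, 0, 0]], [[-0.8, -6.4, 5.5], [0, 0, 0]], [[-0.8, -6.4, 5], [0, 0, 0]], [[-0.8, -6.4, 2], [0, 0, 0]], [[-0.8, -6.4, 0], [0, 0, 0]], [[-0.8, -6.4, 0], [0, 0, 0]]])

```text
clock: 17.2
position: [0.6326, -0.1235, 0.0275]
ee_rot: [0.073, 1.577, -0.051]
force: [-0.7, -0.2, -0.3]
width: 0.006
```

```bash
python3 tips.py n
```

```text
17.2 [ 0.6325671  -0.12349416  0.02753326] [-0.66242332 -0.18052804 -0.32688656] 0.0062439400114674614
```

View pics/n_side.png

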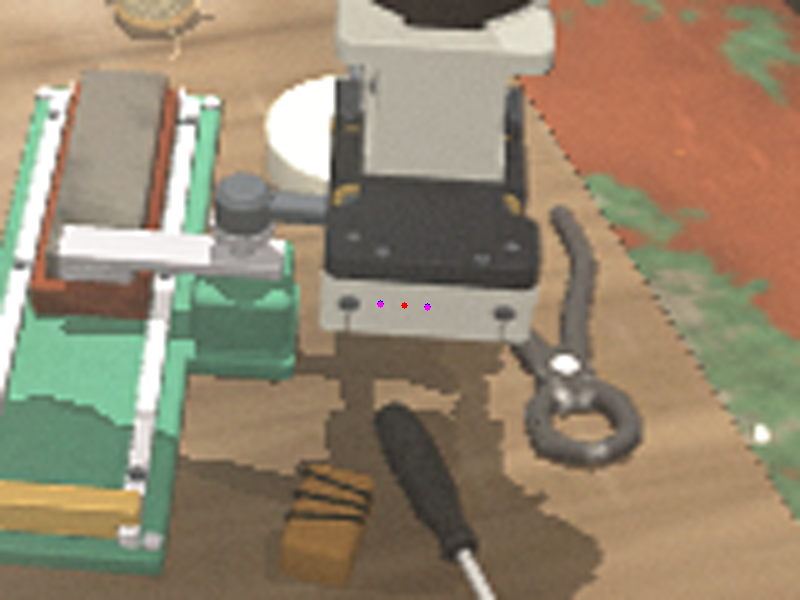

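>>> servo_tool(plan=[[[0.2, 0.5, 0.2], [0, 0, 0]], [[0.2, 1, 0.2], [0, 0, 0]], [[0.2, 1.4, 0.2], [0, 0, 0]], [[0.2, 1.7, 0.2], [0, 0, 0]], [[0.2, 2, 0.2], [0, 0, 0]], [[0.2, 2.3, 0.2], [0, 0, 0]], [[0.2, 2.5, 0.2], [0, 0, 0]], [[0.2, 2.5, 0.2], [0, 0, 0]]])

```text
clock: 18.15
position: [0.6377, -0.1009, 0.0338]
ee_rot: [0.072, 1.57, -0.053]
force: [1.4, -4.3, 1.4]
width: 0.005
```

>>> servo_tool(plan=[[[0.1, 0.4, -0.2], [0, 0, 0]], [[0.2, 0.8, -0.3], [0, 0, 0]], [[0.3, 1.2, -0.3], [0, 0, 0]], [[0.4, 1.6, -0.3], [0, 0, 0]], [[0.4, 2, -0.3], [0, 0, 0]], [[0.4, 2, -0.3], [0, 0, 0]]])

```text
clock: 18.75
position: [0.6407, -0.0812, 0.0308]
ee_rot: [0.072, 1.571, -0.054]
force: [-3.1, -3.4, 5.6]
width: 0.003
```

```bash
python3 tips.py o
```

```text
18.75 [ 0.64065786 -0.08118728  0.0308416 ] [-3.08199182 -3.40319729  5.62040127] 0.003157471238939533
```

View pics/o_scene.png

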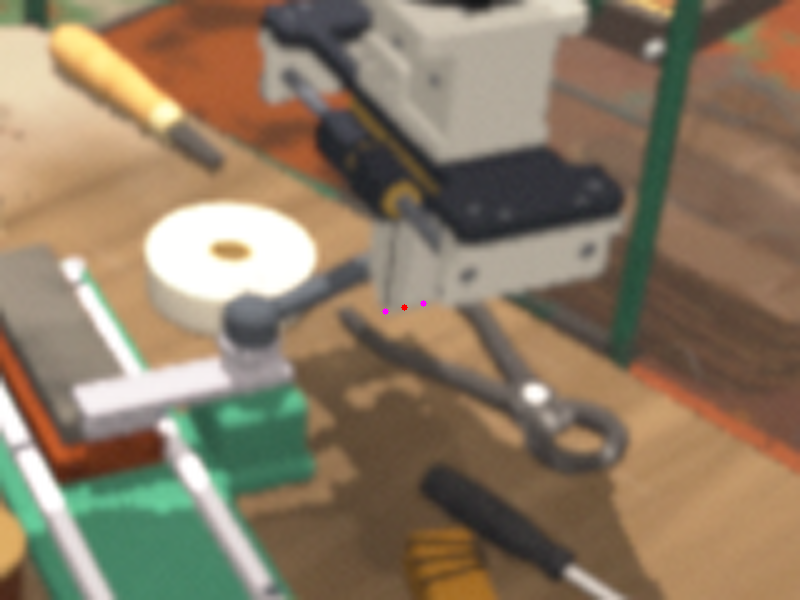

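```bash
python3 - <<'E'
from h import *
J=np.load("J.npy");t=np.array([.6407,-.0812])
Rm=R.from_rotvec([.072,1.571,-.054]).as_matrix();print(Rm.round(3))
d=t-J[:2];c,s=np.cos(J[2]),np.sin(J[2]);print("jig",c*d[0]+s*d[1],-s*d[0]+c*d[1])
for a in (.4,.5,.6,.7,.8,.9,1.,1.1,1.2,1.3,1.4,1.5):
    r=.058;ca,sa=np.cos(a),np.sin(a);off=.006+.0095*abs(sa)+.019*ca
    q=np.array([.066+r*ca+off*sa,(r*sa-off*ca)-.01])
    print(a,q.round(3),((jw(J,[[q[0],q[1],0]])[0][:2]-t)*100).round(1))
E
```

```text
[[-0.001  0.08   0.997]
 [ 0.011  0.997 -0.08 ]
 [-1.     0.011 -0.002]]
jig 0.13832920059981102 -0.009976795426775613
0.4 [ 0.13  -0.012] [-0.8 -0.2]
0.5 [ 0.13  -0.006] [-0.8  0.5]
0.6 [0.129 0.   ] [-0.8  1.1]
0.7 [0.128 0.007] [-0.9  1.8]
0.8 [0.125 0.013] [-1.1  2.4]
0.9 [0.122 0.02 ] [-1.4  3.1]
1.0 [0.118 0.026] [-1.7  3.7]
1.1 [0.113 0.031] [-2.2  4.3]
1.2 [0.107 0.036] [-2.7  4.9]
1.3 [0.101 0.04 ] [-3.3  5.3]
1.4 [0.094 0.044] [-3.9  5.8]
1.5 [0.087 0.047] [-4.6  6.1]
```

>>> servo_tool(plan=[[[-0.4, -0.1, -0.1], [0, 0, 0]], [[-0.8, 0, -0.1], [0, 0, 0]], [[-0.8, 0.5, -0.1], [0, 0, 0]], [[-0.8, 0.8, -0.1], [0, 0, 0]], [[-0.8, 1.1, -0.1], [0, 0, 0]], [[-0.8, 1.5, -0.1], [0, 0, 0]], [[-0.9, 1.8, -0.1], [0, 0, 0]], [[-1.1, 2.4, -0.1], [0, 0, 0]], [[-1.4, 3.1, -0.1], [0, 0, 0]], [[-1.4, 3.1, -0.1], [0, 0, 0]]])

```text
clock: 19.9
position: [0.6266, -0.0499, 0.0295]
ee_rot: [0.072, 1.571, -0.054]
force: [0.1, -4.3, -0.7]
width: 0.006
```

>>> servo_tool(plan=[[[-0.3, 0.6, 0], [0, 0, 0]], [[-0.8, 1.2, 0], [0, 0, 0]], [[-1.1, 1.6, 0], [0, 0, 0]], [[-1.3, 1.8, 0], [0, 0, 0]], [[-1.9, 2.2, 0], [0, 0, 0]], [[-2.5, 2.7, 0], [0, 0, 0]], [[-3.2, 3.0, 0], [0, 0, 0]], [[-3.6, 3.2, 0], [0, 0, 0]], [[-3.9, 3.4, 0], [0, 0, 0]], [[-3.9, 3.4, 0], [0, 0, 0]]])

```text
clock: 20.9
position: [0.5883, -0.0154, 0.0298]
ee_rot: [0.072, 1.57, -0.053]
force: [3.7, -2.5, 0.4]
width: 0.006
```

```bash
python3 tips.py q
```

```text
20.9 [ 0.58834097 -0.01544647  0.02975921] [ 3.67640115 -2.45719712  0.4176912 ] 0.005657248209627755
```

View pics/q_scene.png

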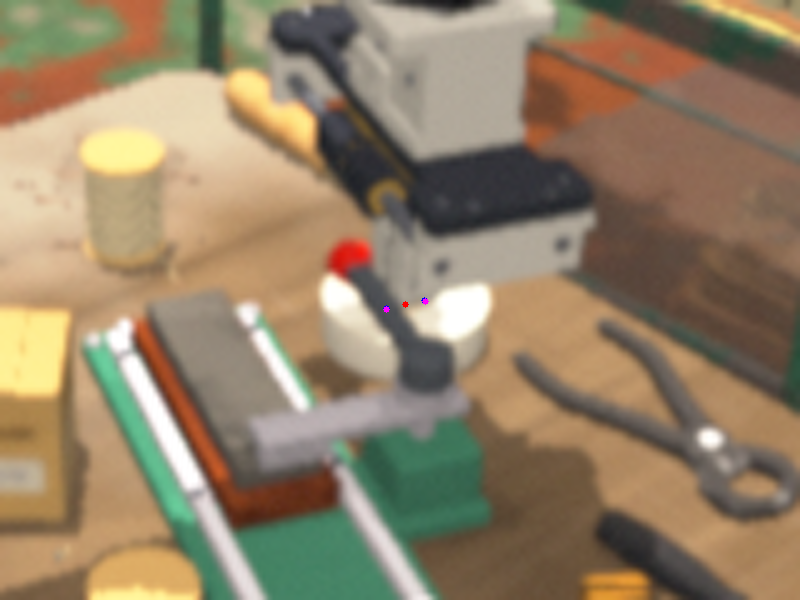

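View pics/q_wrist.png

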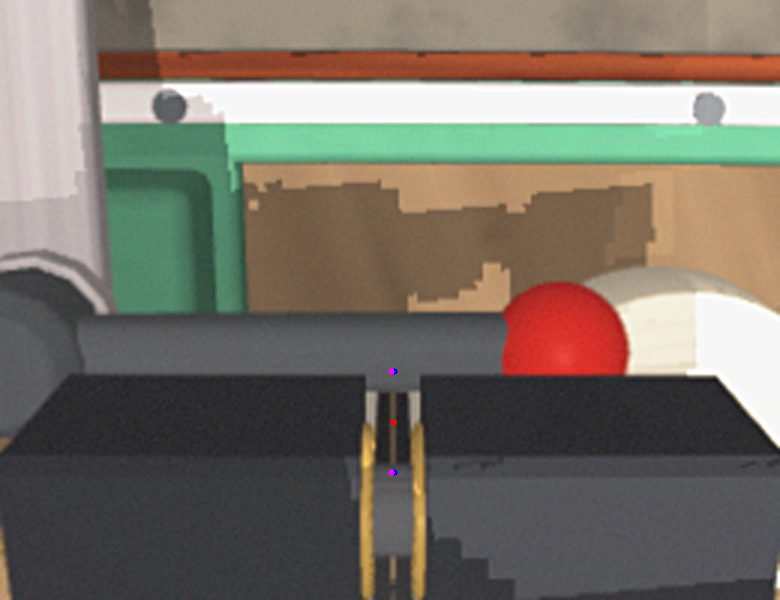

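>>> servo_tool(plan=[[[1.5, 0, 0], [0, 0, 0]], [[2.5, 0, 0], [0, 0, 0]], [[2.5, 0, 3], [0, 0, 0]], [[2.5, 0, 7], [0, 0, 0]], [[1.5, 1, 8.5], [0, 0, 0]], [[-1, 4, 8.5], [0, 0, 0]], [[-4, 8, 8.5], [0, 0, 0]], [[-6.5, 11.5, 8.5], [0, 0, 0]], [[-7, 12.3, 8.5], [0, 0, 0]], [[-7, 12.3, 8.5], [0, 0, 0]]])

```text
clock: 22.05
position: [0.517, 0.1098, 0.1145]
ee_rot: [0.069, 1.572, -0.049]
force: [0.9, -0.2, -0.5]
width: 0.008
```

```bash
python3 tips.py r; python3 - <<'E'
from ov import *
from cell import arm
J=np.load("J.npy");p=arm.get_image("wrist")
overlay(p,J,"pics/r_w.png",crop=(0,0,560,420),k=1.4,extra=[jw(J,[[-.026,.133,.028],[.026,.133,.028],[0,.167,.024]])])
E
```

```text
22.05 [0.51697404 0.10977016 0.11452694] [ 0.87947853 -0.21214744 -0.46211565] 0.008321086993694616
```

View pics/r_w.png

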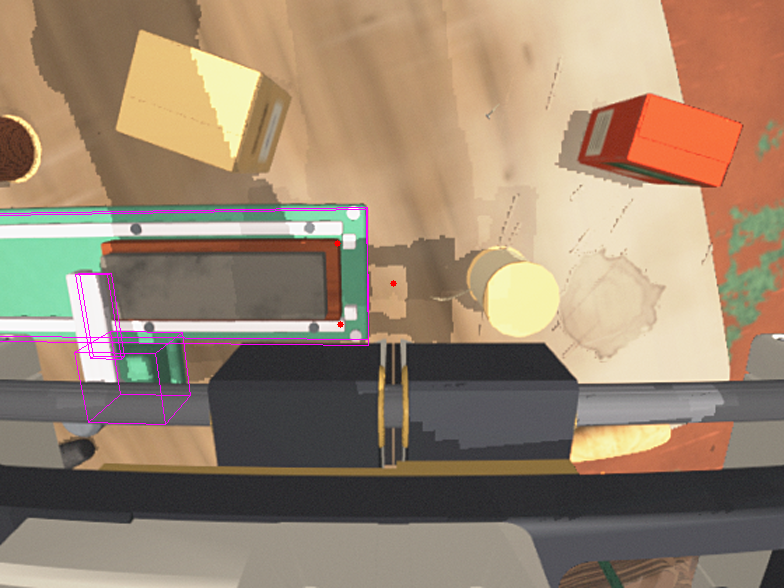

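View pics/r_side.png

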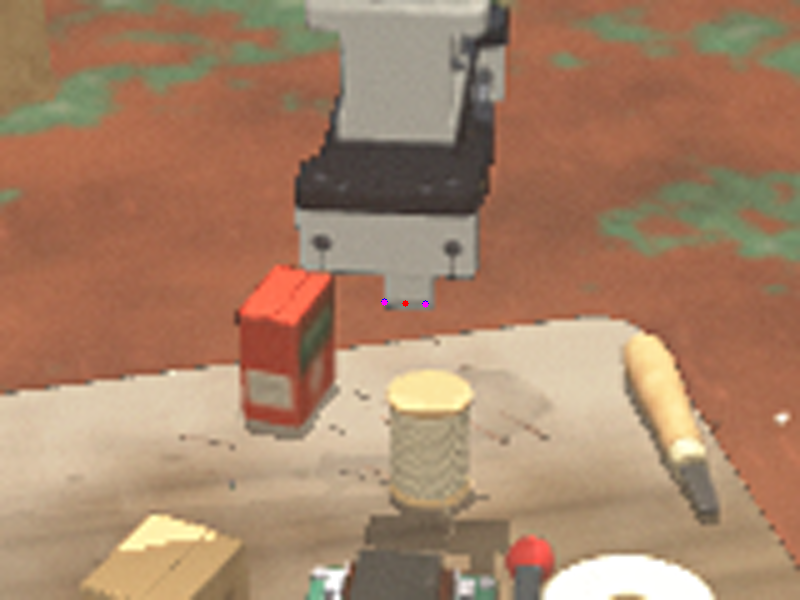

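>>> servo_tool(plan=[[[0.1, 0, -3], [0, 0, 0]], [[0.1, 0, -7], [0, 0, 0]], [[0.1, 0, -10], [0, 0, 0]], [[0.1, 0, -11.8], [0, 0, 0]], [[0.1, 0, -12.4], [0, 0, 0]], [[0.1, 0, -12.5], [0, 0, 0]], [[0.1, 0, -12.5], [0, 0, 0]]])

```text
clock: 22.95
position: [0.5211, 0.1053, -0.0096]
ee_rot: [0.074, 1.569, -0.056]
force: [-0.3, -0.1, -0.2]
width: 0.003
```

>>> servo_tool(plan=[[[0, -0.5, 0], [0, 0, 0]], [[-0.1, -1, 0], [0, 0, 0]], [[-0.1, -1.5, 0], [0, 0, 0]], [[-0.2, -2, 0], [0, 0, 0]], [[-0.2, -2.5, 0], [0, 0, 0]], [[-0.3, -3, 0], [0, 0, 0]], [[-0.3, -3, 0], [0, 0, 0]]])

```text
clock: 23.65
position: [0.5182, 0.0748, -0.0094]
ee_rot: [0.075, 1.568, -0.056]
force: [-0.8, -0.5, 0.5]
width: 0.006
```

```bash
python3 tips.py s
```

```text
23.65 [ 0.51824496  0.07475958 -0.00945   ] [-0.83558744 -0.48663652  0.49004105] 0.005583266366356388
```

View pics/s_side.png

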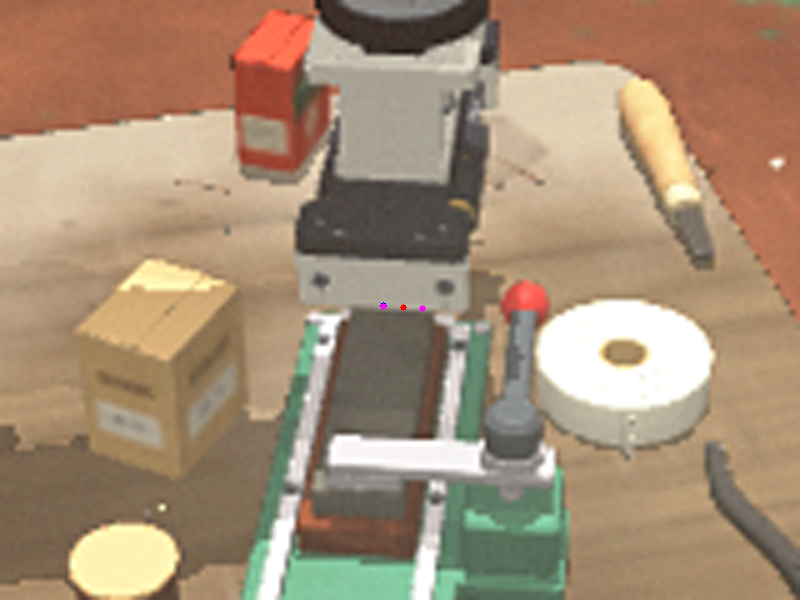

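View pics/s_wrist.png

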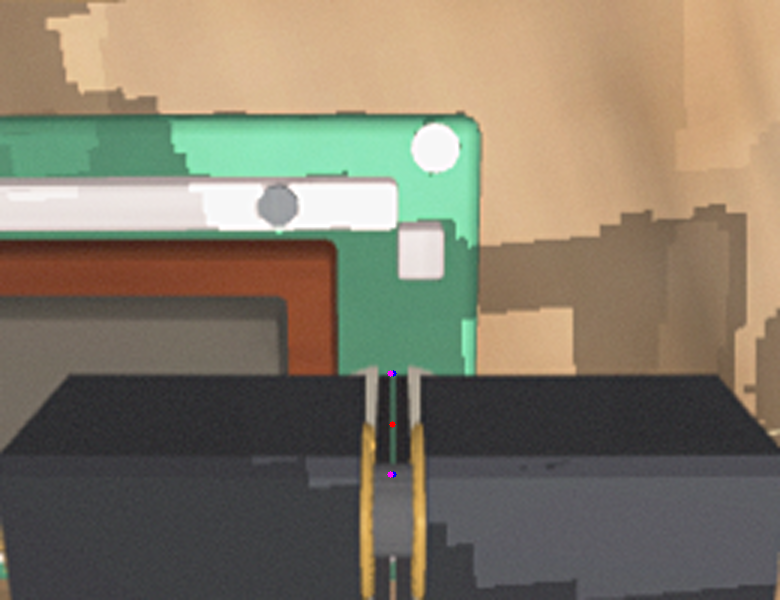

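>>> servo_tool(plan=[[[-0.1, -0.6, 0], [0, 0, 0]], [[-0.1, -1.4, 0], [0, 0, 0]], [[-0.2, -2.2, 0], [0, 0, 0]], [[-0.3, -3, 0], [0, 0, 0]], [[-0.3, -3.8, 0], [0, 0, 0]], [[-0.4, -4.6, 0], [0, 0, 0]], [[-0.5, -5.4, 0], [0, 0, 0]], [[-0.5, -6.2, 0], [0, 0, 0]], [[-0.6, -7, 0], [0, 0, 0]], [[-0.7, -7.6, 0], [0, 0, 0]], [[-0.7, -8, 0], [0, 0, 0]], [[-0.7, -8, 0], [0, 0, 0]]])

```text
clock: 25.0
position: [0.5107, -0.006, -0.0097]
ee_rot: [0.074, 1.569, -0.058]
force: [0.5, -1.2, 0.3]
width: 0.009
```

```bash
python3 tips.py t
```

```text
25.0 [ 0.5107286  -0.00603352 -0.00974634] [ 0.4987907  -1.21522873  0.29512446] 0.009218663470566223
```

View pics/t_side.png

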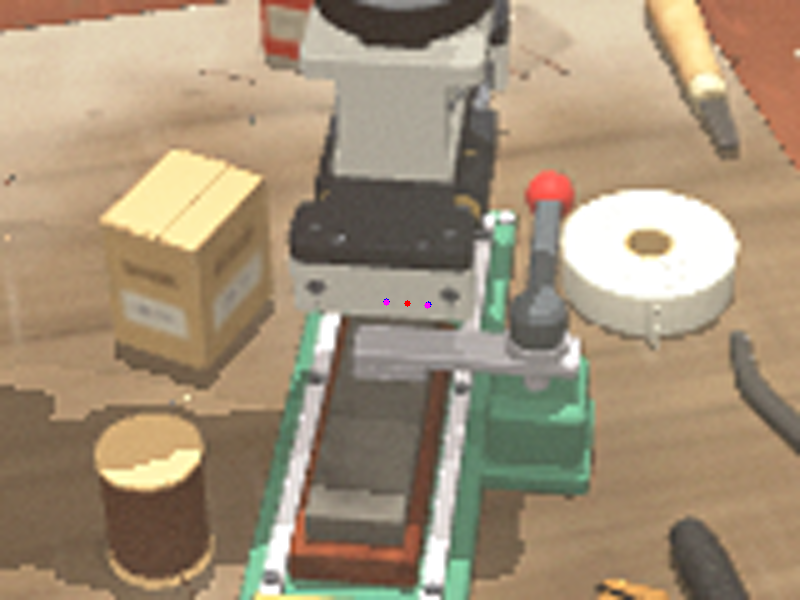

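View pics/t_wrist.png

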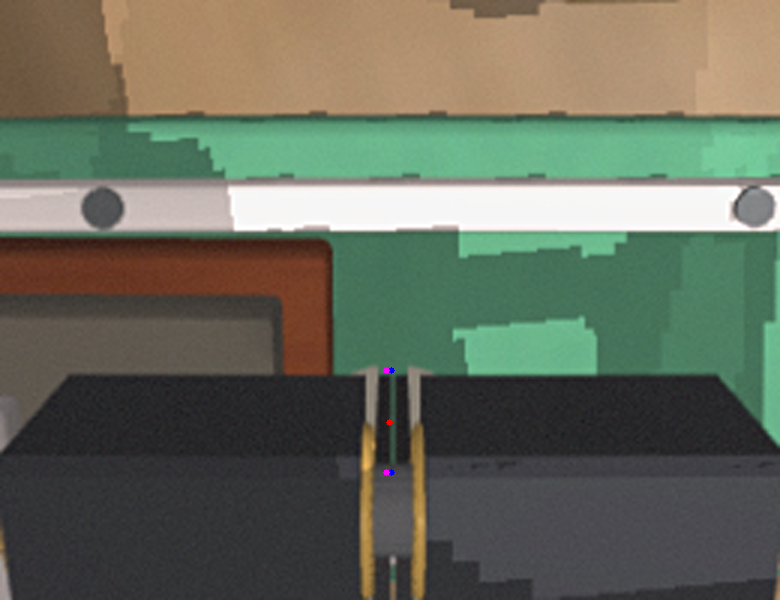

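>>> servo_tool(plan=[[[0, -0.4, 0], [0, 0, 0]], [[-0.1, -0.8, 0], [0, 0, 0]], [[-0.1, -1.1, 0], [0, 0, 0]], [[-0.1, -1.4, 0], [0, 0, 0]], [[-0.1, -1.7, 0], [0, 0, 0]], [[-0.1, -1.8, 0], [0, 0, 0]], [[-0.1, -1.8, 0], [0, 0, 0]]])

```text
clock: 25.85
position: [0.5099, -0.0236, -0.0097]
ee_rot: [0.074, 1.569, -0.057]
force: [-0.2, 0.5, -0.5]
width: 0.006
```

>>> servo_tool(plan=[[[0, -0.2, 0], [0, 0, 0]], [[0, -0.4, 0], [0, 0, 0]], [[0, -0.6, 0], [0, 0, 0]], [[-0.1, -0.8, 0], [0, 0, 0]], [[-0.1, -0.8, 0], [0, 0, 0]]])

```text
clock: 26.35
position: [0.5088, -0.0292, -0.0097]
ee_rot: [0.074, 1.57, -0.054]
force: [-0.1, 11.2, 0.2]
width: 0.003
```

```bash
python3 tips.py u
```

```text
26.35 [ 0.5087926  -0.02924629 -0.00972153] [-0.10480598 11.24448519  0.21612535] 0.003135760300944338
```

View pics/u_side.png

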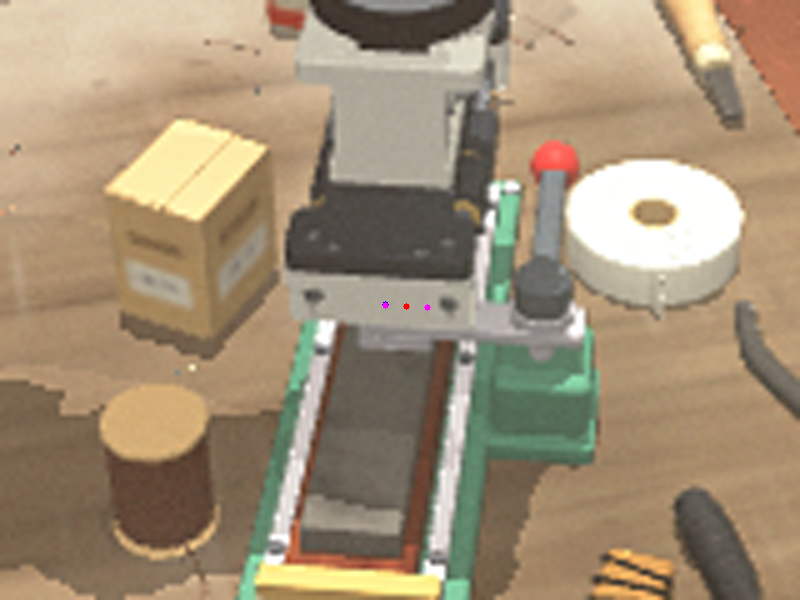

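>>> servo_tool(plan=[[[0, 1, 0], [0, 0, 0]], [[0.2, 3, 0], [0, 0, 0]], [[0.4, 5, 0], [0, 0, 0]], [[0.5, 5.5, 2], [0, 0, 0]], [[0.5, 5.5, 6], [0, 0, 0]], [[0.5, 5.5, 11], [0, 0, 0]], [[0.5, 5.5, 16], [0, 0, 0]], [[0, 9, 19], [0, 0, 0]], [[-2, 13, 20], [0, 0, 0]], [[-5, 17, 20], [0, 0, 0]], [[-8, 21, 20], [0, 0, 0]], [[-8, 21, 20], [0, 0, 0]]])

```text
clock: 27.7
position: [0.4247, 0.1864, 0.1902]
ee_rot: [0.069, 1.572, -0.045]
force: [0.9, 0.5, -0.2]
width: 0.004
```

```bash
python3 - <<'E'
from ov import *
from cell import arm
J=np.load("J.npy");s=arm.observe();print(s["clock"],s["position"],s["force"])
for n in ("scene","side"):
    p=arm.get_image(n)
    ex=[jw(J,[[-.02,-.123,.042],[.02,-.123,.042]]),jw(J,[[.066+.086*np.cos(a),-.01+.086*np.sin(a),.076]for a in(1.15,1.5)])]
    overlay(p,J,f"pics/v_{n}.png",crop=(195,150,395,300),k=4,extra=ex)
E
```

```text
27.7 [0.42468718 0.18635054 0.19015681] [ 0.87641523  0.45890223 -0.17331844]
```

View pics/v_scene.png

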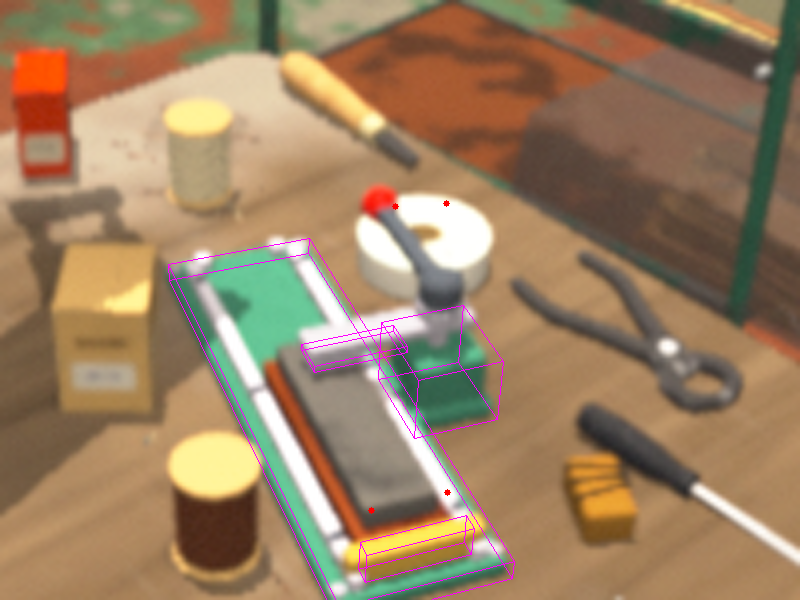

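View pics/v_side.png

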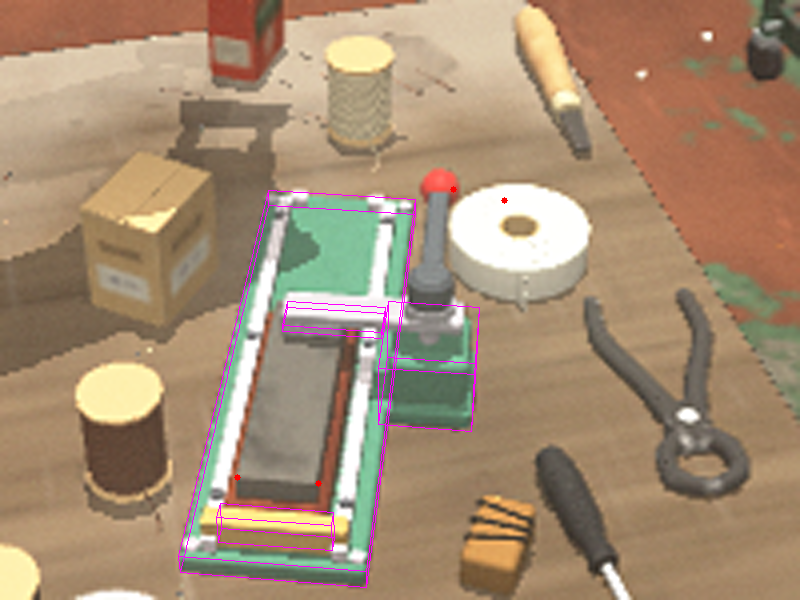

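```bash
python3 -c "
from cell import arm
print(arm.sign_off())"
```

```text
the job is handed in; nothing more can be done
None
```

The job is done and was handed in at about 28 s of the 72 s allowed. `sign_off` gives no verdict, so the results below come from my own checks.

- **Cream spool:** I lifted it out of the channel and stood it on the bench past the open end of the jig, at about x 0.52, y 0.18 m. The last pictures show it upright.
- **Clamp screw:** A gentle push clockwise built up to about 13 N with hardly any movement, so that is the tight side. Anticlockwise it gave at about 4–5 N. I pushed the lever round with closed fingertips. The last pictures put it slightly past 1.5 rad, with the strap visibly raised, and I left it slack.
- **Oil stone:** I pushed it along the channel until it met the brass stop, where the force rose to about 11 N. The overlays show its front edge at the position expected against the stop, lying flat.
- **Bystanders:** The carton, brown spool, wax block and tape roll look unmoved in the last pictures. I did not measure their positions again.
- **Robot:** It ended clear of everything.

**Disagreements**
- **Fingertip height:** The real fingertips were about 36 mm higher than the reported TCP. My first grasp therefore closed above the spool, and while finding this out I pressed on the spool's top with about 9 N. I corrected every later move for the offset.
- **Scene camera overlay:** The scene camera's overlay was a few pixels off. The side and wrist views fitted well.

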